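# Set two glass-domed handpieces in the sprung dimple tray of their case

## Task

Pack the two light-therapy handpieces from the white bench rest into the black transport case: one in each dimple of the sprung tray, standing upright with the glass dome down in the dimple. The domes are fragile and nobody has measured how high the tray rides on its springs, so feel for it: lower each one gently until the tray just takes its weight, without pressing it down hard, and only then let go; never drop one. Leave the gel bottle, the cream jar and the spatula where they are.

Things in the scene. Friction and masses are not known exactly. Their poses are not given: they have to be found in the camera images.
- handpiece1: light-therapy handpiece, blue ring, 164 mm long, 0.18 kg, head-heavy. Origin at the pole of its glass dome, own z from dome to tail. Along z: dome, sphere of radius 32 about z 32; black collar, radius 35, z 33-49; bell from radius 31 at z 49 to 15.5 at z 88; straight round grip, 31 mm diameter, z 88-158, rounded off at the tail end, z 164. Starts leaning in the rest, z pointing 30 degrees up along the rest's +x
- handpiece2: light-therapy handpiece, orange ring, 164 mm long, 0.18 kg, head-heavy. Origin at the pole of its glass dome, own z from dome to tail. Along z: dome, sphere of radius 32 about z 32; black collar, radius 35, z 33-49; bell from radius 31 at z 49 to 15.5 at z 88; straight round grip, 31 mm diameter, z 88-158, rounded off at the tail end, z 164. Starts leaning in the rest, z pointing 30 degrees up along the rest's +x
- handpiece1_dome (a point): centre of the glass dome of handpiece1, on its axis, 32 mm from the pole
- handpiece2_dome (a point): centre of the glass dome of handpiece2, on its axis, 32 mm from the pole
- handpiece1_grip (a point): point on the axis of handpiece1, 136 mm from the pole of the dome: a good place to hold it, clear of the rest's slotted wall. Held with the fingers 35 to 45 degrees off its axis, pointing towards the dome, it can be turned upright without the hand going level
- handpiece2_grip (a point): the same point on handpiece2, 136 mm from the pole of its dome
- rest: white plastic bench rest, fixed, 135 x 215 mm, origin under its centre on the table. Two bays 100 mm apart along its y. A lip 45 mm high at -x stops the domes; the wall 32 mm to +x of the origin, 6 mm thick and 70 mm high, has a 33 mm slot open at the top in each bay for the grips, which are free all round beyond it. Handpieces lift straight up
- case: black transport case, lid off, fixed, 146 x 226 mm (x, y) and 100 mm high, origin under its centre. In it a grey tray with two dimples floats on springs (2.5 N per mm, up and down only, up to 10 mm down). The tray's top rides 48 to 92 mm above the table: different each time, not measured. Steel guide-pin nuts at the corners
- pocket1 (a point): point on the upright axis of the dimple on the case's +y side, level with the case's rim, 100 mm above the table (the tray lies lower). Dimple 69 mm across at the mouth, with a 45-degree conical seat that centres a dome; a seated handpiece has its dome centre 3 mm above the tray's top, its pole 29 mm below it
- pocket2 (a point): the same for the dimple on the case's -y side; the two are 95 mm apart
- gel_bottle: clear gel bottle with blue cap, standing, 58 mm diameter, 165 mm high, origin under its centre; leave it alone
- cream_jar: amber cream jar with white lid, standing, 68 mm diameter, 55 mm high, origin under its centre; leave it alone
- spatula: spatula of 190 mm lying flat on the table, origin under its middle; leave it alone
There are look-alikes about, which are no part of the job. Leave any yellow look-alike of the handpiece2 alone. Leave any yellow look-alike of the handpiece1 alone.

How it is judged:
By the outcome, as a careful person would: the job done as asked, in the order asked, and still so for the second after the job is handed in, with the robot touching nothing.
It also fails if it takes over 72 s, if anything falls off the work surface, if the arm or the gripper's body presses on something with over 40 N, if the wrist force passes 120 N, or if a joint passes its speed limit or range.

## Robot

A 7-joint arm with a two-finger parallel gripper is mounted at the origin on the work surface. World frame = base frame: x ahead of the robot, y to its left, z up, the work surface at z = 0. Lengths are in m, angles in degrees, forces in N, time in s.
With the tool pointing down it reaches from about 0.425 to 0.875 m from the base axis. Payload 4.7 kg.
Tool frame: the origin (TCP) lies between the finger pads; the fingertips stand env.finger_overhang ahead of it and the grasp point (between the pads) lies 5 mm behind it (env.finger_overhang is the distance from the TCP to the fingertips, in m); z points along the fingers, y is the line along which they close (so a half turn about z gives the same grasp; the last joint's range is limited). The gripper opens to 87 mm and grips with 3 to 60 N. Pads are 19 mm wide; open, the fingers measure 117 mm over their backs; the gripper's body (75 mm by 190 mm) begins 51 mm behind the grasp point.
Start: joints at [69.735, 18.392, -4.016, 83.108, 1.295, 78.541, -3.26], TCP at [0.234, -0.607, 0.205] pointing down, gripper open.
Joint ranges: [-163.93, 163.93], [-17.29, 119.83], [-79.2, 71.16], [3.27, 140.29], [-89.18, 269.18], [5.43, 117.66], [-154.24, 154.24]. Speed limits (degrees/s): [147.25, 147.25, 180, 180, 180, 180, 180].

## Interface

Orientations are given as [roll, pitch, yaw] about the fixed x, y, z axes, in that order (R = Rz(yaw) Ry(pitch) Rx(roll)).
In Python, from cell import telemetry, eyes, env, models gives the robot as it stands. The module is installed in compiled form; this text tells all that it offers.
- The arm moves only by the tool drive_tool, never from a script. Its arguments are lists of equal length, an entry for each row: "angular": the turn, a rotation vector about the tool's x, y, z in rad, a list of three; "delta_pos": the shift along the tool's x, y, z in cm, a list of three; "gripper": the finger opening in cm, from 0 to 8.7. A call has 1 to 20 rows; each row shifts and turns the commanded pose from where the row before left it, along the tool's axes as they then stand; what a row does not reach is not made up. A row lasts 1/10 s, in which the tool goes at most 50 mm and 8.59 degrees, less where a joint would pass 70% of its speed; a pose out of reach is approached as far as the arm can. A call with a gripper value outside its range is refused whole. The fingers move at their own pace and stop on an object; "squeeze" is the grip in N (left out, the last holds). Time passes only in rows, so rows that do not move let the fingers close. It gives the time, the measured TCP pose, the force, the opening and the grip force at its end, in the units of the state.
- telemetry.get_obs(): the state, without advancing time (a new reading comes with each control period).
- eyes.read_camera(name): name is "side" or "top"; returns a dict with "pixels" (480x640x3 uint8, red, green, blue), "mtx" (3x3 intrinsics, pixels), "origin" and "orientation" of the camera in the world. Camera axes: x right, y down, z forward; pixel columns grow to the right and rows downward; lengths in m; the calibration is good to about 2 mm. A picture is of the moment at which its call begins. There is no depth.
- env.sign_off(): hands the job in; it is judged then, once.
Trained networks look in a picture, given as the dict that the camera call returned (one of the last four; its "shot" number tells which), for a name from the list of things; names that differ only in an ending like _2 or _b are one class to them, and where a whole thing is asked for, a point or a joint stands for the part that bears it (a point fixed in the world has none). Each returns a list of dicts, best first, with "p" (0 to 1); they miss things now and then, are a little off and sometimes report something else, mostly with a low value. They report only what shows in the picture. A call takes as long as a camera call. They do not tell look-alikes from the thing itself.
- models.search_frame(picture, target): "centre" ([column, row] in pixels, amid what is visible of it).
- models.cut_out(picture, target): "pixels" (480x640 bool, what is visible of it) and "centre" ([column, row] in pixels, amid what is visible of it).
The state is a dict: "time_s": time; "qpos": joint angles; "joint_velocities": joint speeds; "effort": joint torques, N m; "tool_pos": TCP position; "tool_rot": TCP orientation; "force": force on the tool from outside, world axes, zero at the start; "wrist_torque": the same for the moment, N m; "grip_width": finger opening in m; "grasp_force": force on a finger pad.
Only numpy, scipy, OpenCV 4.12 (cv2) and the standard library are available. Lean on these libraries where they do the work, as an engineer would, in place of code of your own. Each camera call takes 0.05 s, during which the arm holds its last target. There are 200 camera calls.

## Working session

There is one attempt and no reset: what is moved stays moved. The work goes in short steps, Python scripts to look and compute and a tool call to move; the robot and the scene stay as the last step left them, time stands still between calls to the robot, and variables do not carry over. Pictures are saved under pics/ and viewed, at most 10 in all, crops included, and the job is handed in when it is done.

Besides the shell and the picture viewer there is one more tool, called in YAML: its name, and indented under it one key for each argument. drive_tool: Moves the arm, as the interface text tells. Its arguments: {"type":"object","properties":{"angular":{"type":"array","items":{"type":"array","items":{"type":"number"}}},"delta_pos":{"type":"array","items":{"type":"array","items":{"type":"number"}}},"gripper":{"type":"array","items":{"type":"number"}},"squeeze":{"type":"number"}},"required":["angular","delta_pos","gripper"]}

```bash
mkdir -p pics; python3 - <<'E'
from cell import telemetry, eyes, env, models
import cv2,numpy as np
print(telemetry.get_obs()); print(env.finger_overhang)
for n in ("top","side"):
    p=eyes.read_camera(n)
    cv2.imwrite(f"pics/{n}0.png",p["pixels"][:,:,::-1])
    print(n,p["mtx"],p["origin"],p["orientation"])
    for t in ["handpiece1","handpiece2","handpiece1_dome","handpiece1_grip","handpiece2_grip","rest","case","pocket1","pocket2"]:
        print(t,[(np.round(d["centre"],1).tolist(),round(d["p"],2)) for d in models.search_frame(p,t)])
E
```

```text
{'time_s': 0.0, 'qpos': array([69.73470874, 18.43878671, -4.01566241, 83.17611531,  1.29528149,
       78.54020888, -3.26066793]), 'joint_velocities': array([ 0.03620549,  0.02264418,  0.08042552, -0.12207011,  0.01088248,
       -0.10197673,  0.02033822]), 'effort': array([-6.43280032e-05, -4.91282129e+01, -4.04140949e-01, -3.12525022e+01,
       -6.39184099e-02,  4.36723139e-02,  2.02231736e-04]), 'tool_pos': array([ 0.23345034, -0.60599407,  0.20395403]), 'tool_rot': array([-1.79890150e+02,  6.03295445e-03,  2.10745860e+01]), 'force': array([-0.46957609,  0.12341933,  0.53293642]), 'wrist_torque': array([-0.00990579, -0.02737347, -0.01975449]), 'grasp_force': 0.0, 'grip_width': 0.08684958998631948}
0.014
top [[623.54095425   0.         321.10493332]
 [  0.         623.54095425 245.36446496]
 [  0.           0.           1.        ]] [ 0.34741626 -0.00735584  1.25780458] [-172.65017008   -0.58843827  -88.49588572]
handpiece1 [([169.6, 253.2], 0.79), ([159.9, 356.0], 0.75), ([322.1, 297.1], 0.65), ([220.9, 260.6], 0.56)]
handpiece2 [([169.6, 253.2], 0.79), ([159.9, 356.0], 0.75), ([
[... 486 characters left out ...]
.        ]] [ 0.48332682 -0.68661513  0.94889461] [-140.57902523    0.66044082   -3.91882998]
handpiece1 [([221.3, 175.9], 0.89), ([300.5, 165.5], 0.86), ([297.0, 191.2], 0.8), ([425.0, 251.3], 0.52)]
handpiece2 [([221.3, 175.9], 0.89), ([300.5, 165.5], 0.86), ([297.0, 191.2], 0.8), ([425.0, 251.3], 0.52)]
handpiece1_dome [([295.5, 165.3], 0.71), ([223.4, 172.2], 0.59)]
handpiece1_grip [([301.0, 167.4], 0.79), ([220.1, 176.7], 0.76)]
handpiece2_grip [([297.4, 194.9], 0.64), ([275.0, 272.9], 0.59)]
rest [([303.9, 212.3], 0.66)]
case [([347.4, 354.2], 0.63), ([425.0, 251.3], 0.16)]
pocket1 [([343.2, 357.5], 0.89), ([415.3, 205.1], 0.54)]
pocket2 [([343.2, 357.5], 0.89), ([415.3, 205.1], 0.54)]
```

View pics/top0.png

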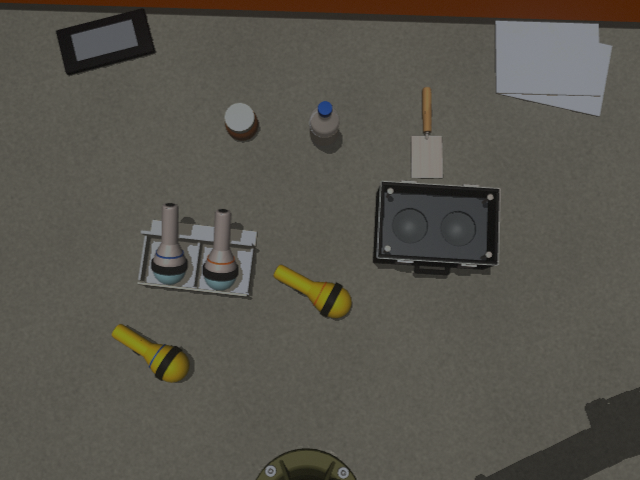

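View pics/side0.png

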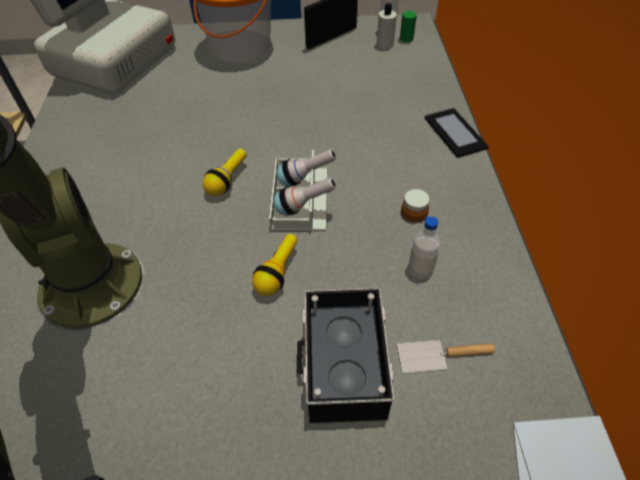

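The top view shows the blue handpiece at (170,245), the orange one at (221,250) and the yellow look-alikes at (155,352) and (318,292). The case is at (437,225), with dimples at about (410,225) for +y and (458,229) for -y. Next I'll fit the known shapes to the masks in both views.

```bash
cat > h.py <<'E'
import numpy as np, cv2
from scipy.spatial.transform import Rotation as R
from scipy.optimize import minimize
from cell import telemetry, eyes, env, models
def proj(p,X):
    X=np.atleast_2d(X); Rc=R.from_euler('xyz',p["orientation"],degrees=True).as_matrix()
    c=(X-np.array(p["origin"]))@Rc; u=c@np.array(p["mtx"]).T
    return u[:,:2]/u[:,2:]
PR=[(z,np.sqrt(max(0,32**2-(z-32)**2))) for z in range(1,33,3)]+[(33,35),(49,35),(49,31),(88,15.5),(158,15.5),(163,11)]
def hp_hulls(p,pole,ax):
    ax=ax/np.linalg.norm(ax); a=np.cross(ax,[0.3,.9,.1]); a/=np.linalg.norm(a); b=np.cross(ax,a)
    t=np.linspace(0,2*np.pi,24,endpoint=False)
    ring=[pole+ax*z/1e3+r/1e3*(np.cos(t)[:,None]*a+np.sin(t)[:,None]*b) for z,r in PR]
    return [cv2.convexHull(proj(p,np.vstack([ring[i],ring[i+1]])).astype(np.float32)) for i in range(len(ring)-1)]
def draw(hulls,S=4):
    m=np.zeros((480*S,640*S),np.uint8)
    for h in hulls: cv2.fillConvexPoly(m,np.round((h+.5)*S-.5).astype(np.int32),255)
    return cv2.resize(m,(640,480),interpolation=cv2.INTER_AREA)/255.
def case_hull(p,x,y,yaw,L=.146,W=.226,H=.1):
    c,s=np.cos(yaw),np.sin(yaw)
    return np.array([[x+c*a*L/2-s*b*W/2,y+s*a*L/2+c*b*W/2,z] for z in (0,H) for a,b in((1,1),(1,-1),(-1,-1),(-1,1))])
def mask(p,name,near):
    ds=models.cut_out(p,name); 
    d=min(ds,key=lambda d:np.hypot(*(np.array(d["centre"])-near))); return d["pixels"].astype(float),d["centre"],d["p"]
def iou(a,b): return np.minimum(a,b).sum()/np.maximum(a,b).sum()
def ray(p,uv):
    Rc=R.from_euler('xyz',p["orientation"],degrees=True).as_matrix()
    return Rc@np.linalg.solve(np.array(p["mtx"]),[uv[0],uv[1],1])
def at_z(p,uv,z):
    d=ray(p,uv); o=np.array(p["origin"]); return o+d*(z-o[2])/d[2]
E
cat > fit.py <<'E'
from h import *
T=eyes.read_camera("top");S=eyes.read_camera("side")
vis={"top":T["pixels"].copy(),"side":S["pixels"].copy()}
def nm(f,x0,st):
    sim=np.vstack([x0]+[np.array(x0)+np.eye(len(x0))[i]*st[i] for i in range(len(x0))])
    return minimize(f,x0,method="Nelder-Mead",options=dict(initial_simplex=sim,maxiter=250,xatol=1e-4,fatol=1e-4))
for n,ut,us in (("handpiece1",(170,250),(300,166)),("handpiece2",(221,258),(297,191))):
    mt,ct,pt=mask(T,n,ut); ms,cs,ps=mask(S,n,us)
    g=at_z(T,ct,.07)
    def pose(v):
        yaw=v[3]; e=np.radians(v[4] if len(v)>4 else 30); ax=np.array([np.cos(e)*np.cos(yaw),np.cos(e)*np.sin(yaw),np.sin(e)])
        return v[:3],ax
    def f(v):
        o,ax=pose(v); return -iou(draw(hp_hulls(T,o,ax)),mt)-iou(draw(hp_hulls(S,o,ax)),ms)
    r=nm(f,[g[0]-.07,g[1],.03,0.],[.02,.02,.02,.1])
    o,ax=pose(r.x); print(n,pt,ps,r.fun,"pole",o,"yaw",np.degrees(r.x[3]),"grip",o+.136*ax,"dome",o+.032*ax)
    for k,p in(("top",T),("side",S)): cv2.polylines(vis[k],[np.round(h).astype(int) for h in hp_hulls(p,o,ax)],True,(0,255,0),1)
mt,ct,_=mask(T,"case",(437,226)); ms,cs,_=mask(S,"case",(347,354))
g=at_z(T,ct,.09)
f=lambda v:-sum(iou(draw([cv2.convexHull(proj(p,case_hull(p,*v)).astype(np.float32))]),m) for p,m in((T,mt),(S,ms)))
r=nm(f,[g[0],g[1],0.],[.02,.02,.1]);print("case",r.fun,r.x,np.degrees(r.x[2]))
c,s=np.cos(r.x[2]),np.sin(r.x[2])
for k in(1,-1):print("pocket",r.x[0]-s*k*.0475,r.x[1]+c*k*.0475)
for k,p in(("top",T),("side",S)):
    cv2.polylines(vis[k],[np.round(proj(p,case_hull(p,*r.x))[4:]).astype(int)],True,(0,255,0),1)
    for kk in(1,-1):
        for z in(.1,.07,.05): cv2.circle(vis[k],[int(round(q)) for q in proj(p,[r.x[0]-s*kk*.0475,r.x[1]+c*kk*.0475,z])[0]],1,(255,0,0),-1)
a=cv2.resize(vis["top"][180:310,130:510],None,fx=2.1,fy=2.1,interpolation=cv2.INTER_CUBIC)
b=cv2.resize(vis["side"][140:430,260:400],None,fx=2,fy=2,interpolation=cv2.INTER_CUBIC)[:, :280]
b2=np.hstack([cv2.resize(vis["side"][140:235,260:400],None,fx=2.8,fy=2.8),cv2.resize(vis["side"][285:425,290:400],(310,266))])
b2=np.pad(b2,((0,0),(0,max(0,a.shape[1]-b2.shape[1])),(0,0)))[:,:a.shape[1]]
cv2.imwrite("pics/fit.png",np.vstack([a,b2])[:,:,::-1])
E
python3 fit.py
```

```text
handpiece1 0.8 0.63 -1.9003975632893777 pole [0.4245791  0.27977834 0.02919215] yaw -4.559976085764434 grip [0.54198574 0.27041456 0.09719215] dome [0.45220419 0.2775751  0.04519215]
handpiece2 0.6 0.77 -1.8947216391184378 pole [0.41612996 0.18109719 0.0265851 ] yaw -4.57048574136782 grip [0.53353488 0.17171188 0.0945851 ] dome [0.44375465 0.17888888 0.0425851 ]
case -1.895356251518813 [ 0.54748356 -0.23606074 -0.03667107] -2.101097750016213
pocket 0.549225046662378 -0.1885926749709297
pocket 0.5457420754198565 -0.28352880566585414
```

View pics/fit.png

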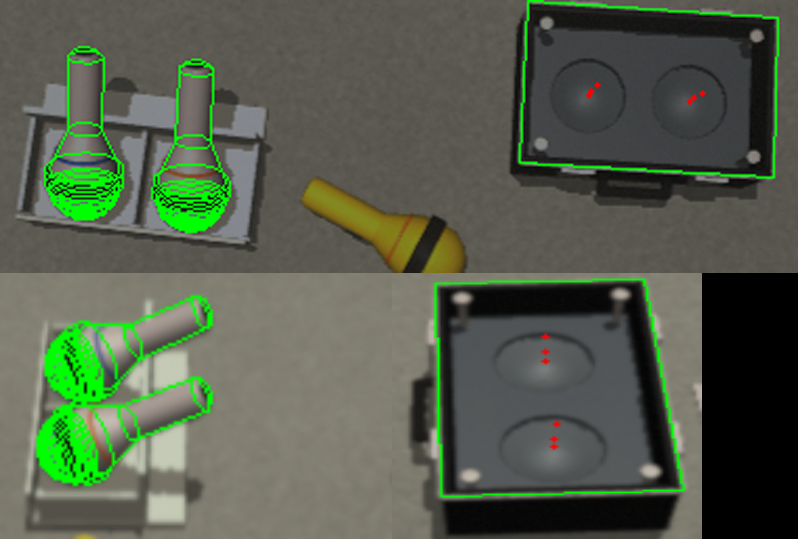

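The fits are good: the bays come out 99 mm apart and the case outline matches. Now the first move's geometry.

```bash
cat > g.py <<'E'
from h import *
GR={1:np.array([.5420,.2704,.0965]),2:np.array([.5335,.1717,.0955])}
PK={1:np.array([.5492,-.1886]),2:np.array([.5457,-.2835])}
def RT(tilt,psi=-4.56):  # tilt>0: fingers lean toward -x (heading psi); y closing
    t=np.radians(tilt); y=np.array([0,1.,0]); z=np.array([-np.sin(t),0,-np.cos(t)]); x=np.cross(y,z)
    return R.from_euler('z',psi,degrees=True)*R.from_matrix(np.array([x,y,z]).T)
def go(pos,Rt,o=None):
    o=o or telemetry.get_obs(); Rc=R.from_euler('xyz',o["tool_rot"],degrees=True)
    d=Rc.inv().apply(pos-o["tool_pos"])*100; rv=(Rc.inv()*Rt).as_rotvec()
    print("shift(cm, current tool axes)",d.round(2),"then turn",rv.round(3),"deg",np.degrees(np.linalg.norm(rv)).round(1)," shift in target axes",(Rt.inv().apply(pos-o["tool_pos"])*100).round(2))
E
python3 - <<'E'
from g import *
go(np.array([.5,0,.42]),R.from_euler('xyz',[180,0,21.07],degrees=True))
p=eyes.read_camera("top")
print(at_z(p,(324,108),.165),at_z(p,(324,140),0))
E
```

```text
shift(cm, current tool axes) [ 46.66 -47.02 -21.5 ] then turn [0. 0. 0.] deg 0.0  shift in target axes [ 46.66 -47.03 -21.49]
[ 0.74061693 -0.01352695  0.165     ] [ 0.7309524  -0.01623033  0.        ]
```

drive_tool:
  angular:
    - [0, 0, 0]
    - [0, 0, 0]
    - [0, 0, 0]
    - [0, 0, 0]
    - [0, 0, 0]
    - [0, 0, 0]
    - [0, 0, 0]
    - [0, 0, 0]
    - [0, 0, 0]
    - [0, 0, 0]
    - [0, 0, 0]
    - [0, 0, 0]
    - [0, 0, 0]
    - [0, 0, 0]
    - [0, 0, 0]
    - [0, 0, 0]
    - [0, 0, 0]
    - [0, 0, 0]
    - [0, 0, 0]
    - [0, 0, 0]
  delta_pos:
    - [2.3, -2.3, -2]
    - [2.3, -2.3, -2]
    - [2.3, -2.3, -2]
    - [2.3, -2.3, -2]
    - [2.3, -2.3, -2]
    - [2.3, -2.3, -2]
    - [2.3, -2.3, -2]
    - [2.3, -2.3, -2]
    - [2.3, -2.3, -2]
    - [2.3, -2.3, -2]
    - [2.3, -2.3, 0]
    - [2.3, -2.3, 0]
    - [2.3, -2.3, 0]
    - [2.3, -2.3, 0]
    - [2.3, -2.3, 0]
    - [2.3, -2.3, 0]
    - [2.3, -2.3, 0]
    - [2.3, -2.3, 0]
    - [2.3, -2.3, 0]
    - [2.3, -2.3, 0]
  gripper: [8.7, 8.7, 8.7, 8.7, 8.7, 8.7, 8.7, 8.7, 8.7, 8.7, 8.7, 8.7, 8.7, 8.7, 8.7, 8.7, 8.7, 8.7, 8.7, 8.7]

```text
time_s: 3.45
tool_pos: [0.4978, -0.0106, 0.4054]
tool_rot: [180.0, -0.0, 21.1]
force: [0.8, -0.4, 0.4]
grip_width: 0.0872
grasp_force: 0.0
```

drive_tool:
  angular:
    - [0, 0, -0.135]
    - [0, 0, -0.135]
    - [0, 0, -0.135]
    - [0, 0, -0.135]
    - [0, 0, -0.135]
    - [0, 0, -0.135]
    - [0, 0, -0.135]
    - [0, 0, -0.135]
    - [0, 0, -0.135]
    - [0, 0, -0.135]
    - [0, 0, -0.135]
    - [0, 0, -0.135]
    - [0, 0, -0.135]
    - [0, 0, -0.135]
    - [0, 0, -0.135]
    - [0, 0, -0.135]
    - [0, 0, -0.135]
    - [0, 0, -0.135]
    - [0, 0, -0.135]
    - [0, 0, -0.135]
  delta_pos:
    - [0, 0, 0]
    - [0, 0, 0]
    - [0, 0, 0]
    - [0, 0, 0]
    - [0, 0, 0]
    - [0, 0, 0]
    - [0, 0, 0]
    - [0, 0, 0]
    - [0, 0, 0]
    - [0, 0, 0]
    - [0, 0, 0]
    - [0, 0, 0]
    - [0, 0, 0]
    - [0, 0, 0]
    - [0, 0, 0]
    - [0, 0, 0]
    - [0, 0, 0]
    - [0, 0, 0]
    - [0, 0, 0]
    - [0, 0, 0]
  gripper: [8.7, 8.7, 8.7, 8.7, 8.7, 8.7, 8.7, 8.7, 8.7, 8.7, 8.7, 8.7, 8.7, 8.7, 8.7, 8.7, 8.7, 8.7, 8.7, 8.7]

```text
time_s: 5.45
tool_pos: [0.4975, -0.0118, 0.4052]
tool_rot: [-180.0, 0.0, 176.1]
force: [0.1, 0.3, 0.5]
grip_width: 0.0873
grasp_force: 0.0
```

```bash
python3 - <<'E'
from g import *
o=telemetry.get_obs();print(o["time_s"],o["qpos"].round(0),o["tool_pos"],o["tool_rot"],o["force"])
Rt=RT(20); z=Rt.as_matrix()[:,2]
go(GR[1]+z*(.005-.10),Rt)
E
```

```text
5.45 [ 37.  -0. -38.  82.  -0.  98.  85.] [ 0.49746799 -0.01184323  0.40517614] [-1.79981791e+02  1.68449723e-02  1.76094209e+02] [0.11309524 0.28620539 0.47423545]
shift(cm, current tool axes) [-5.76 28.43 21.93] then turn [-0.002  0.349  0.011] deg 20.0  shift in target axes [-12.62  28.49  18.76]
```

drive_tool:
  angular:
    - [0, 0, 0]
    - [0, 0, 0]
    - [0, 0, 0]
    - [0, 0, 0]
    - [0, 0, 0]
    - [0, 0, 0]
    - [0, 0, 0]
    - [0, 0, 0]
    - [0, 0, 0]
    - [0, 0, 0]
    - [0, 0.07, 0.002]
    - [0, 0.07, 0.002]
    - [0, 0.07, 0.002]
    - [0, 0.07, 0.002]
    - [0, 0.07, 0.002]
    - [0, 0, 0]
    - [0, 0, 0]
  delta_pos:
    - [-0.58, 2.84, 2.19]
    - [-0.58, 2.84, 2.19]
    - [-0.58, 2.84, 2.19]
    - [-0.58, 2.84, 2.19]
    - [-0.58, 2.84, 2.19]
    - [-0.58, 2.84, 2.19]
    - [-0.58, 2.84, 2.19]
    - [-0.58, 2.84, 2.19]
    - [-0.58, 2.84, 2.19]
    - [-0.58, 2.84, 2.19]
    - [0, 0, 0]
    - [0, 0, 0]
    - [0, 0, 0]
    - [0, 0, 0]
    - [0, 0, 0]
    - [0, 0, 0]
    - [0, 0, 0]
  gripper: [8.7, 8.7, 8.7, 8.7, 8.7, 8.7, 8.7, 8.7, 8.7, 8.7, 8.7, 8.7, 8.7, 8.7, 8.7, 8.7, 8.7]

```text
time_s: 7.15
tool_pos: [0.5764, 0.2671, 0.1854]
tool_rot: [-179.9, -20.1, 175.2]
force: [0.6, -0.7, 0.5]
grip_width: 0.087
grasp_force: 0.0
```

```bash
python3 - <<'E'
from g import *
o=telemetry.get_obs();print(o["time_s"],o["qpos"].round(0),o["tool_pos"],o["tool_rot"],o["force"])
Rt=RT(20); z=Rt.as_matrix()[:,2]
go(GR[1]+z*.005,Rt)
E
```

```text
7.15 [  5.  39. -46.  67.  14.  99.  48.] [0.57637103 0.26713792 0.18536617] [-179.90304777  -20.05470865  175.16590676] [ 0.64983881 -0.69554834  0.54490636]
shift(cm, current tool axes) [ 0.2   0.05 10.03] then turn [-0.    -0.001 -0.004] deg 0.3  shift in target axes [ 0.2   0.05 10.03]
```

drive_tool:
  angular:
    - [0, 0, 0]
    - [0, 0, 0]
    - [0, 0, 0]
    - [0, 0, 0]
    - [0, 0, 0]
    - [0, 0, 0]
    - [0, 0, 0]
    - [0, 0, 0]
    - [0, 0, 0]
    - [0, 0, 0]
    - [0, 0, 0]
    - [0, 0, 0]
    - [0, 0, 0]
    - [0, 0, 0]
    - [0, 0, 0]
  delta_pos:
    - [0.04, 0.01, 2]
    - [0.04, 0.01, 2]
    - [0.04, 0.01, 2]
    - [0.04, 0.01, 2]
    - [0.04, 0.01, 2]
    - [0, 0, 0]
    - [0, 0, 0]
    - [0, 0, 0]
    - [0, 0, 0]
    - [0, 0, 0]
    - [0, 0, 0]
    - [0, 0, 0]
    - [0, 0, 0]
    - [0, 0, 0]
    - [0, 0, 0]
  gripper: [8.7, 8.7, 8.7, 8.7, 8.7, 8.7, 7, 6, 5, 4, 3, 2.5, 2.5, 2.5, 2.5]
  squeeze: 45

```text
time_s: 8.65
tool_pos: [0.5403, 0.2704, 0.0927]
tool_rot: [-179.9, -20.1, 175.2]
force: [0.3, 0.5, -0.5]
grip_width: 0.0274
grasp_force: 2.2
```

```bash
python3 - <<'E'
from g import *
o=telemetry.get_obs();print(o["time_s"],o["tool_pos"],o["tool_rot"],o["force"],o["grip_width"],o["grasp_force"])
go(o["tool_pos"]+[0,0,.12],RT(20)); go(o["tool_pos"],RT(-40))
E
```

```text
8.65 [0.54026381 0.27040507 0.0927225 ] [-179.88952985  -20.05768551  175.17411629] [ 0.29735958  0.52476923 -0.45576497] 0.027361090539409588 2.1717344297940144
shift(cm, current tool axes) [  4.12  -0.02 -11.27] then turn [-0.    -0.001 -0.004] deg 0.3  shift in target axes [  4.1   -0.   -11.28]
shift(cm, current tool axes) [0. 0. 0.] then turn [-0.003 -1.048 -0.004] deg 60.1  shift in target axes [0. 0. 0.]
```

```bash
python3 - <<'E'
from g import *
a=eyes.read_camera("top");b=eyes.read_camera("side")
im=np.hstack([cv2.resize(a["pixels"][180:310,110:240],(400,400)),cv2.resize(b["pixels"][110:240,230:360],(400,400))])
cv2.imwrite("pics/g1.png",im[:,:,::-1])
o=telemetry.get_obs();print(o["force"],o["grip_width"],o["grasp_force"])
E
```

```text
[ 0.50849527  0.04636073 -0.07615814] 0.025612535720602365 7.477356824674644
```

View pics/g1.png

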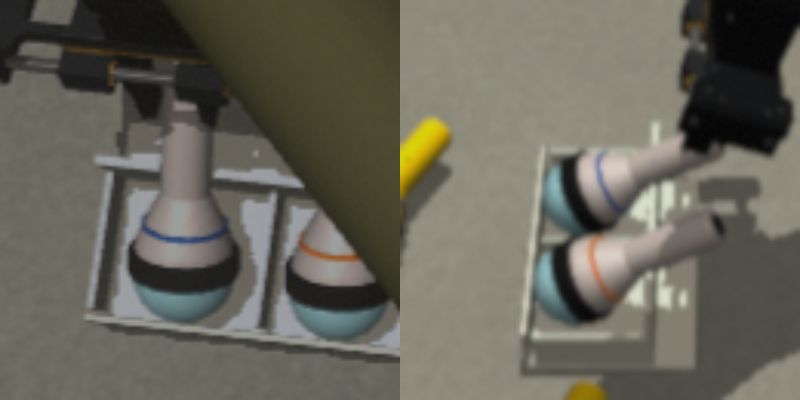

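The fingers hold the tail end of the blue-ring handpiece and its dome is still against the lip (dome at left (180,295)). The grip was still building, so I'll command it fully closed and check.

drive_tool:
  angular:
    - [0, 0, 0]
    - [0, 0, 0]
    - [0, 0, 0]
  delta_pos:
    - [0, 0, 0]
    - [0, 0, 0]
    - [0, 0, 0]
  gripper: [2.0, 2.0, 2.0]

```text
time_s: 9.05
tool_pos: [0.5402, 0.2704, 0.0927]
tool_rot: [-179.9, -20.1, 175.2]
force: [-0.1, 0.1, 0.1]
grip_width: 0.0221
grasp_force: 44.1
```

drive_tool:
  angular:
    - [0, 0, 0]
    - [0, 0, 0]
    - [0, 0, 0]
    - [0, 0, 0]
    - [0, 0, 0]
    - [0, 0, 0]
  delta_pos:
    - [0.17, 0, -0.47]
    - [0.17, 0, -0.47]
    - [0.17, 0, -0.47]
    - [0.17, 0, -0.47]
    - [0, 0, 0]
    - [0, 0, 0]
  gripper: [2.0, 2.0, 2.0, 2.0, 2.0, 2.0]

```text
time_s: 9.65
tool_pos: [0.5405, 0.2704, 0.113]
tool_rot: [-179.9, -20.0, 175.2]
force: [-0.9, 0.9, -0.2]
grip_width: 0.0198
grasp_force: 0.0
```

```bash
python3 - <<'E'
from g import *
a=eyes.read_camera("top");b=eyes.read_camera("side")
im=np.hstack([cv2.resize(a["pixels"][180:310,110:240],(400,400)),cv2.resize(b["pixels"][110:240,230:360],(400,400))])
cv2.imwrite("pics/g2.png",im[:,:,::-1])
o=telemetry.get_obs();print(o["force"],o["wrist_torque"],o["grip_width"],o["grasp_force"],o["tool_pos"])
E
```

```text
[-0.63453836  0.58839265  0.22901553] [ 0.06322732 -0.56889341  0.01796414] 0.02012954318146385 0.0 [0.54029088 0.2702739  0.11253754]
```

View pics/g2.png

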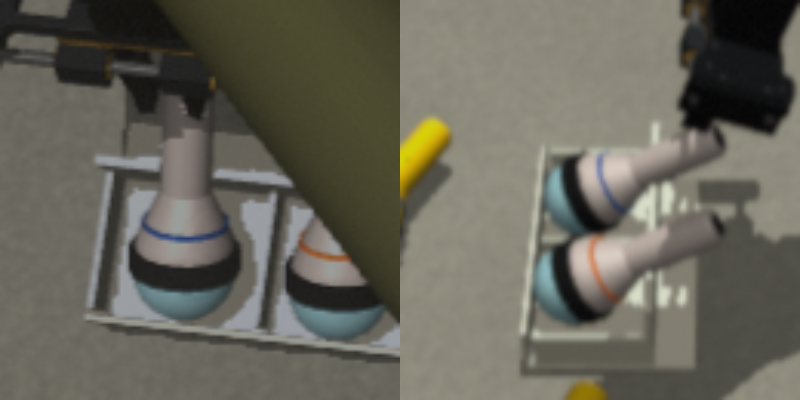

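The grip slipped off: the fingers are above the handle and the handpiece still sits in its bay, undisturbed (tail at right crop (715,140)). I'll check the fit against the current view by projecting the tool and handpiece points.

```bash
python3 - <<'E'
from g import *
o=telemetry.get_obs(); Rc=R.from_euler('xyz',o["tool_rot"],degrees=True); z=Rc.as_matrix()[:,2]
ax=RT(60).as_matrix()[:,2]*-1; print(ax)
a=eyes.read_camera("top");b=eyes.read_camera("side")
ims=[]
for p,(r0,c0) in((a,(180,110)),(b,(110,230))):
    im=cv2.resize(p["pixels"][r0:r0+130,c0:c0+130],(400,400),interpolation=cv2.INTER_CUBIC).copy(); f=400/130
    def dot(X,c): u=proj(p,X)[0]; cv2.circle(im,[int(round((u[0]-c0+.5)*f)),int(round((u[1]-r0+.5)*f))],3,c,-1)
    dot(o["tool_pos"]+z*.014,(255,0,0)); dot(o["tool_pos"],(255,255,0))
    for s in(-.136,-.104,-.05,0,.028): dot(GR[1]+ax*s,(0,255,0))
    ims.append(im)
cv2.imwrite("pics/g3.png",np.hstack(ims)[:,:,::-1])
for n,ut,us in (("handpiece1",(170,250),(300,166)),("handpiece2",(221,258),(297,191))):
    print([ (np.round(d["centre"]),round(d["p"],2)) for d in models.search_frame(b,n)])
E
```

```text
[ 0.86328411 -0.06885164  0.5       ]
[(array([298., 193.]), 0.93), (array([276., 270.]), 0.79), (array([297., 166.]), 0.64), (array([222., 177.]), 0.64), (array([346., 360.]), 0.22)]
[(array([298., 193.]), 0.93), (array([276., 270.]), 0.79), (array([297., 166.]), 0.64), (array([222., 177.]), 0.64), (array([346., 360.]), 0.22)]
```

View pics/g3.png

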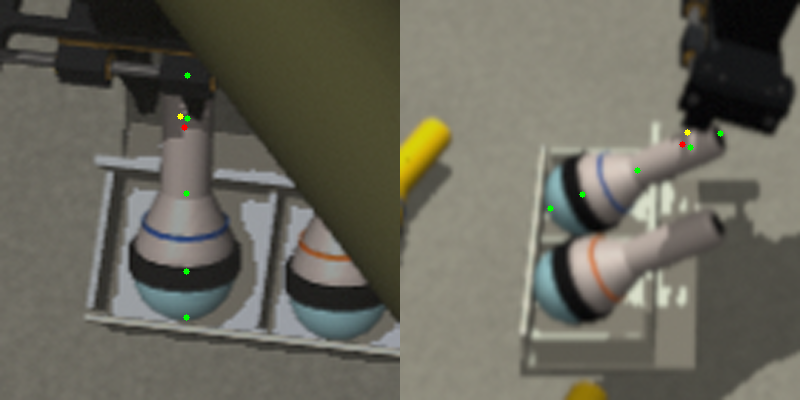

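The visible fingertips sit about 25 mm higher than their projected positions. I'll raise the hand clear and compare the hand with its projected frame.

drive_tool:
  angular:
    - [0, 0, 0]
    - [0, 0, 0]
    - [0, 0, 0]
    - [0, 0, 0]
    - [0, 0, 0]
    - [0, 0, 0]
  delta_pos:
    - [0, 0, -2.5]
    - [0, 0, -2.5]
    - [0, 0, -2.5]
    - [0, 0, -2.5]
    - [0, 0, 0]
    - [0, 0, 0]
  gripper: [6, 6, 6, 6, 6, 6]

```text
time_s: 10.55
tool_pos: [0.5745, 0.2679, 0.2064]
tool_rot: [-179.9, -20.0, 175.2]
force: [0.4, -1.2, -1.0]
grip_width: 0.0569
grasp_force: 0.0
```

```bash
python3 - <<'E'
from g import *
o=telemetry.get_obs(); Rc=R.from_euler('xyz',o["tool_rot"],degrees=True); M=Rc.as_matrix(); print(o["tool_pos"],o["tool_rot"],o["qpos"],o["grip_width"],o["effort"].round(1))
a=eyes.read_camera("top");b=eyes.read_camera("side")
ims=[]
for p in(a,b):
    u=proj(p,o["tool_pos"])[0]; r0=max(0,int(u[1])-50);c0=max(0,int(u[0])-50); f=4
    im=cv2.resize(p["pixels"][r0:r0+100,c0:c0+100],(400,400),interpolation=cv2.INTER_CUBIC).copy()
    def dot(X,c): u=proj(p,o["tool_pos"]+M@np.array(X))[0]; cv2.circle(im,[int(round((u[0]-c0+.5)*f)),int(round((u[1]-r0+.5)*f))],3,c,-1)
    w=o["grip_width"]/2
    for s in(-1,1):
        dot([0,s*w,.014],(255,0,0)); dot([0,s*(w+.015),.014],(255,0,0)); dot([0,s*w,-.056],(0,255,0)); 
        for t in(-1,1): dot([t*.0375,s*.095,-.056],(0,0,255))
    dot([0,0,0],(255,255,0)); ims.append(im)
cv2.imwrite("pics/g4.png",np.hstack(ims)[:,:,::-1])
E
```

```text
[0.57451832 0.26793074 0.2064376 ] [-179.90413296  -20.03919669  175.1859606 ] [  4.64538707  38.68382825 -45.98388833  65.98961614  13.55201815
 100.54824269  47.92200588] 0.056864599686562406 [  0.2 -59.4 -12.9 -28.4  -1.1   1.4  -0. ]
```

View pics/g4.png

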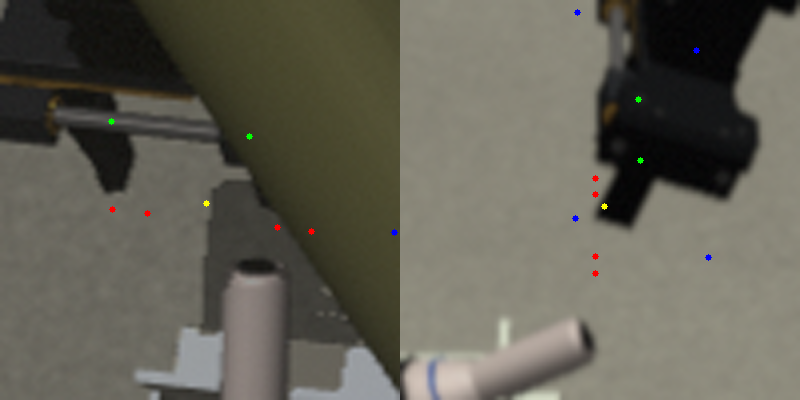

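The side crop shows the near fingertip at about (615,223), against a projected (596,265). In the top crop the left fingertip is at (115,190), against (130,211). So the real fingertips are displaced, and I'll triangulate by how much.

```bash
python3 - <<'E'
from g import *
from scipy.optimize import least_squares
o=telemetry.get_obs(); M=R.from_euler('xyz',o["tool_rot"],degrees=True).as_matrix(); w=o["grip_width"]/2+.0075
a=eyes.read_camera("top");b=eyes.read_camera("side")
obs=[]
for p,uv,s in((a,(115,190),1),(b,(215,223),-1)):
    u=proj(p,o["tool_pos"])[0]; r0=int(u[1])-50;c0=int(u[0])-50
    obs.append((p,np.array(uv)/4-.5+[c0,r0],s))
f=lambda d:np.concatenate([proj(p,o["tool_pos"]+M@(np.array([0,s*w,.014])+d))[0]-uv for p,uv,s in obs])
r=least_squares(f,[0,0,0],x_scale=.01);print("tool frame d",r.x,"world",M@r.x,"resid",r.fun)
for d in ([0,0,-.02],[0,0,-.025],[0,0,-.03]): print(d,f(np.array(d)))
E
```

```text
tool frame d [ 0.0033725  -0.00263622 -0.02934259] world [ 0.00671045 -0.00311829  0.0287151 ] resid [-0.12332412 -1.6701914  -2.11506691  0.64714422]
[0, 0, -0.02] [ 0.00913054 -0.48833778 -2.197536    3.45668229]
[0, 0, -0.025] [-0.63245063 -2.09396677 -1.40347481  1.78190974]
[0, 0, -0.03] [-1.27941447 -3.71306651 -0.60436419  0.09648733]
```

The whole hand sits about 29 mm further back along its own z than reported, which agrees with the grip slipping off the top of the handle. I'll include this offset and regrasp.

```bash
python3 - <<'E'
from g import *
Rt=RT(20); z=Rt.as_matrix()[:,2]; go(GR[1]+z*.0335,Rt)
E
```

```text
shift(cm, current tool axes) [-0.77  0.08 14.67] then turn [-0.002 -0.003 -0.004] deg 0.3  shift in target axes [-0.73  0.05 14.67]
```

drive_tool:
  angular:
    - [0, 0, 0]
    - [0, 0, 0]
    - [0, 0, 0]
    - [0, 0, 0]
    - [0, 0, 0]
    - [0, 0, 0]
    - [0, 0, 0]
    - [0, 0, 0]
    - [0, 0, 0]
    - [0, 0, 0]
  delta_pos:
    - [-0.4, 0, 0]
    - [-0.4, 0, 0]
    - [0, 0, 2.5]
    - [0, 0, 2.5]
    - [0, 0, 2.5]
    - [0, 0, 2.0]
    - [0, 0, 2.0]
    - [0, 0, 1.6]
    - [0, 0, 1.6]
    - [0, 0, 0]
  gripper: [8.0, 8.0, 8.0, 8.0, 8.0, 8.0, 8.0, 8.0, 8.0, 8.0]

```text
time_s: 11.75
tool_pos: [0.5301, 0.2704, 0.0637]
tool_rot: [-179.8, -20.2, 175.2]
force: [-0.6, -0.6, -0.4]
grip_width: 0.0801
grasp_force: 0.0
```

drive_tool:
  angular:
    - [0, 0, 0]
    - [0, 0, 0]
    - [0, 0, 0]
    - [0, 0, 0]
    - [0, 0, 0]
    - [0, 0, 0]
    - [0, 0, 0]
    - [0, 0, 0]
    - [0, 0, 0]
  delta_pos:
    - [0, 0, 0]
    - [0, 0, 0]
    - [0, 0, 0]
    - [0, 0, 0]
    - [0, 0, 0]
    - [0, 0, 0]
    - [0, 0, 0]
    - [0, 0, 0]
    - [0, 0, 0]
  gripper: [6, 5, 4, 3.5, 3, 2.5, 2, 2, 2]
  squeeze: 45

```text
time_s: 12.65
tool_pos: [0.5318, 0.271, 0.0659]
tool_rot: [-179.9, -20.1, 175.2]
force: [0.3, 0.2, -0.2]
grip_width: 0.0302
grasp_force: 44.9
```

drive_tool:
  angular:
    - [0, 0, 0]
    - [0, 0, 0]
    - [0, 0, 0]
    - [0, 0, 0]
    - [0, 0, 0]
    - [0, 0, 0]
    - [0, 0, 0]
    - [0, 0, 0]
    - [0, 0, 0]
    - [0, 0, 0]
    - [0, 0, 0]
    - [0, 0, 0]
  delta_pos:
    - [0.34, 0, -0.94]
    - [0.34, 0, -0.94]
    - [0.68, 0, -1.88]
    - [0.68, 0, -1.88]
    - [0.68, 0, -1.88]
    - [0.68, 0, -1.88]
    - [0.68, 0, -1.88]
    - [0.68, 0, -1.88]
    - [0.68, 0, -1.88]
    - [0.68, 0, -1.88]
    - [0, 0, 0]
    - [0, 0, 0]
  gripper: [2, 2, 2, 2, 2, 2, 2, 2, 2, 2, 2, 2]

```text
time_s: 13.85
tool_pos: [0.5324, 0.2715, 0.246]
tool_rot: [-179.9, -20.0, 175.2]
force: [0.2, -0.1, -2.4]
grip_width: 0.0304
grasp_force: 44.9
```

```bash
cat > inhand.py <<'E'
from g import *
import sys
# fit held handpiece; args: initial tilt of axis from vertical (deg, toward +x), write overlay if name
def fit(tilt,sag=0,show=None,name="handpiece1"):
    o=telemetry.get_obs(); Rc=R.from_euler('xyz',o["tool_rot"],degrees=True); z=Rc.as_matrix()[:,2]
    P=[eyes.read_camera("top"),eyes.read_camera("side")]
    t=np.radians(tilt); ax=np.array([np.sin(t),0,np.cos(t)]); g=o["tool_pos"]-z*.0335
    dome=g-.104*ax; 
    ms=[]
    for p in P:
        u=proj(p,dome+.04*ax)[0]; ds=models.cut_out(p,name)
        d=min(ds,key=lambda d:np.hypot(*(np.array(d["centre"])-u))); ms.append(d["pixels"]); print("mask",u.round(),np.round(d["centre"]),round(d["p"],2),d["pixels"].sum())
    # the mask can be cut by the gripper: compare only model part z<100 vs mask, penalise mask pixels outside full model
    def f(v):
        a=np.array([np.sin(v[3]),np.sin(v[4]),np.cos(v[3])]); a/=np.linalg.norm(a); c=0
        for p,m in zip(P,ms):
            H=hp_hulls(p,v[:3]-.032*a,a); full=draw(H,2); head=draw(H[:-3],2)
            c+=((m*(1-full)).sum()+((1-m)*head).sum())/head.sum()
        return c
    best=None
    x0=np.r_[dome,t,0.]; sim=np.vstack([x0]+[x0+np.eye(5)[i]*[.015,.015,.015,.15,.1][i] for i in range(5)])
    r=minimize(f,x0,method="Nelder-Mead",options=dict(initial_simplex=sim,maxiter=400,xatol=1e-4,fatol=1e-4))
    v=r.x;a=np.array([np.sin(v[3]),np.sin(v[4]),np.cos(v[3])]); a/=np.linalg.norm(a)
    print("t",o["time_s"],"tool",o["tool_pos"].round(4),"force",o["force"].round(2),"cost",round(r.fun,3),"dome",v[:3].round(4),"axis",a.round(3),"tiltx,y",np.degrees(v[3:]).round(1),"predicted dome",dome.round(4))
    if show:
        ims=[]
        for p in P:
            q=p["pixels"].copy(); cv2.polylines(q,[np.round(h).astype(int) for h in hp_hulls(p,v[:3]-.032*a,a)[-7:]],True,(0,255,0),1)
            u=proj(p,v[:3])[0].astype(int); r0,c0=np.clip(u[1]-60,0,360),np.clip(u[0]-60,0,520)
            ims.append(cv2.resize(q[r0:r0+120,c0:c0+120],(400,400)))
        cv2.imwrite(show,np.hstack(ims)[:,:,::-1])
    return v[:3],a
if __name__=="__main__": fit(float(sys.argv[1]),show=sys.argv[2] if len(sys.argv)>2 else None)
E
python3 inhand.py 60; python3 -c "
from g import *
o=telemetry.get_obs();print(o['qpos'].round(0),o['tool_rot'],o['wrist_torque'],o['grasp_force'])"
```

```text
mask [147. 234.] [143. 247.] 0.8 2292
mask [299. 108.] [294. 109.] 0.95 1067
t 13.85 tool [0.5324 0.2715 0.246 ] force [ 0.16 -0.07 -2.42] cost 0.118 dome [0.4549 0.2774 0.2206] axis [ 0.89  -0.008  0.456] tiltx,y [62.9 -0.5] predicted dome [0.4538 0.2706 0.2255]
[  7.  33. -48.  70.  11. 102.  46.] [-179.82144744  -20.14465898  175.15118421] [ 0.01844667 -0.80066822 -0.05174744] 44.91515338537283
```

drive_tool:
  angular:
    - [0, 0, 0]
    - [0, 0, 0]
    - [0, 0, 0]
    - [0, 0, 0]
    - [0, -0.07, 0]
    - [0, -0.07, 0]
    - [0, -0.07, 0]
    - [0, -0.07, 0]
    - [0, -0.07, 0]
    - [0, -0.07, 0]
    - [0, -0.07, 0]
    - [0, -0.07, 0]
    - [0, -0.07, 0]
    - [0, -0.07, 0]
    - [0, -0.07, 0]
    - [0, -0.07, 0]
    - [0, -0.07, 0]
    - [0, -0.07, 0]
    - [0, -0.067, 0]
    - [0, 0, 0]
  delta_pos:
    - [0.68, 0, -1.88]
    - [0.68, 0, -1.88]
    - [0.68, 0, -1.88]
    - [0.68, 0, -1.88]
    - [0, 0, 0]
    - [0, 0, 0]
    - [0, 0, 0]
    - [0, 0, 0]
    - [0, 0, 0]
    - [0, 0, 0]
    - [0, 0, 0]
    - [0, 0, 0]
    - [0, 0, 0]
    - [0, 0, 0]
    - [0, 0, 0]
    - [0, 0, 0]
    - [0, 0, 0]
    - [0, 0, 0]
    - [0, 0, 0]
    - [0, 0, 0]
  gripper: [2, 2, 2, 2, 2, 2, 2, 2, 2, 2, 2, 2, 2, 2, 2, 2, 2, 2, 2, 2]

```text
time_s: 16.05
tool_pos: [0.5297, 0.2714, 0.3229]
tool_rot: [-179.6, 39.8, 175.6]
force: [0.2, 0.1, -1.6]
grip_width: 0.0301
grasp_force: 44.9
```

```bash
python3 - <<'E'
from inhand import *
d,a=fit(0)
o=telemetry.get_obs();print(o['qpos'].round(0),o['tool_rot'])
# dome to pocket1 at dome z 0.2
go(o["tool_pos"]+np.r_[PK[1],.19]-d,RT(-40,-2.1))
E
```

```text
mask [140. 218.] [146. 207.] 0.59 705
mask [307.  92.] [311.  98.] 0.84 1198
t 16.05 tool [0.5297 0.2714 0.3229] force [ 0.17  0.07 -1.6 ] cost 0.732 dome [0.5125 0.2719 0.2467] axis [0.004 0.039 0.999] tiltx,y [0.2 2.3] predicted dome [0.5084 0.2733 0.2447]
[ 11. -17. -49. 110.  18.  53.  38.] [-179.91223709   39.85012289  175.23751528]
shift(cm, current tool axes) [ -2.11 -45.57   9.22] then turn [-0.031 -0.003 -0.036] deg 2.7  shift in target axes [ -0.46 -45.88   7.78]
```

drive_tool:
  angular:
    - [0, 0, 0]
    - [0, 0, 0]
    - [0, 0, 0]
    - [0, 0, 0]
    - [0, 0, 0]
    - [0, 0, 0]
    - [0, 0, 0]
    - [0, 0, 0]
    - [0, 0, 0]
    - [0, 0, 0]
    - [0, 0, 0]
    - [0, 0, 0]
    - [0, 0, 0]
    - [0, 0, 0]
    - [0, 0, 0]
    - [0, 0, 0]
    - [0, 0, 0]
    - [0, 0, 0]
    - [0, 0, 0]
    - [0, 0, 0]
  delta_pos:
    - [-0.12, -2.53, 0.51]
    - [-0.12, -2.53, 0.51]
    - [-0.12, -2.53, 0.51]
    - [-0.12, -2.53, 0.51]
    - [-0.12, -2.53, 0.51]
    - [-0.12, -2.53, 0.51]
    - [-0.12, -2.53, 0.51]
    - [-0.12, -2.53, 0.51]
    - [-0.12, -2.53, 0.51]
    - [-0.12, -2.53, 0.51]
    - [-0.12, -2.53, 0.51]
    - [-0.12, -2.53, 0.51]
    - [-0.12, -2.53, 0.51]
    - [-0.12, -2.53, 0.51]
    - [-0.12, -2.53, 0.51]
    - [-0.12, -2.53, 0.51]
    - [-0.12, -2.53, 0.51]
    - [-0.12, -2.53, 0.51]
    - [0, 0, 0]
    - [0, 0, 0]
  gripper: [2, 2, 2, 2, 2, 2, 2, 2, 2, 2, 2, 2, 2, 2, 2, 2, 2, 2, 2, 2]

```text
time_s: 18.25
tool_pos: [0.6088, -0.1525, 0.2692]
tool_rot: [-178.5, 38.5, 175.0]
force: [-0.4, 0.6, -0.9]
grip_width: 0.0299
grasp_force: 44.9
```

```bash
python3 - <<'E'
from inhand import *
d,a=fit(0,show="pics/p1.png")
o=telemetry.get_obs();print(o['qpos'].round(0),o['tool_rot'])
go(o["tool_pos"]+np.r_[PK[1],d[2]]-d,RT(-40,-2.1))
E
```

```text
mask [403. 184.] [411. 171.] 0.58 290
mask [366. 258.] [369. 266.] 0.81 1498
t 18.25 tool [ 0.6088 -0.1525  0.2692] force [-0.37  0.57 -0.86] cost 0.908 dome [ 0.5891 -0.1573  0.1993] axis [0.028 0.042 0.999] tiltx,y [1.6 2.4] predicted dome [ 0.5881 -0.1498  0.1914]
[ -0. -14.  12. 119.  -1.  37.  98.] [-178.45159449   38.53507926  175.25580327]
shift(cm, current tool axes) [ 2.9  -3.51 -2.22] then turn [-0.056 -0.026 -0.035] deg 4.1  shift in target axes [ 2.96 -3.27 -2.49]
```

View pics/p1.png

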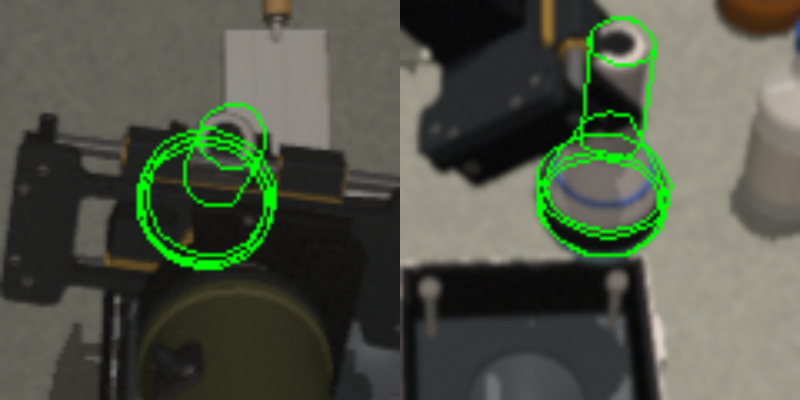

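The side overlay fits well. From the top only the tail shows, since the hand hides the head, so I'll carry the well-seen lift fit over by kinematics and compare.

```bash
python3 - <<'E'
from g import *
o=telemetry.get_obs(); Rn=R.from_euler('xyz',o["tool_rot"],degrees=True)
print(o["tool_pos"],o["tool_rot"])
for tp,tr,d,ax in (([.5324,.2715,.246],[-179.82,-20.14,175.15],[.4549,.2774,.2206],[.89,-.008,.456]),([.5318,.271,.0659],[-179.87,-20.1,175.18],[.4522,.2776,.0452],[.8633,-.0689,.5])):
    Ro=R.from_euler('xyz',tr,degrees=True); c=Ro.inv().apply(np.array(d)-tp); ca=Ro.inv().apply(ax)
    d2=o["tool_pos"]+Rn.apply(c); a2=Rn.apply(ca)
    print("tool-frame",c.round(4),ca.round(3),"dome now",d2.round(4),"axis",a2.round(3))
    for n in("top","side"):
        p=eyes.read_camera(n); print(n,"dome px",proj(p,d2)[0].round(1),"tail px",proj(p,d2+.132*a2)[0].round(1))
p=eyes.read_camera("side");print("fit dome px",proj(p,[.5891,-.1573,.1993]),proj(p,np.array([.5891,-.1573,.1993])+.132*np.array([.028,.042,.999])))
p=eyes.read_camera("top");u=proj(p,[.5891,-.1573,.1993])[0].astype(int);print("top tail seen",np.array([238,131])*.3+[u[0]-60,u[1]-60],u)
E
```

```text
[ 0.60900346 -0.15014512  0.26965994] [-178.45159449   38.53507926  175.25580327]
tool-frame [ 0.0642 -0.0005  0.0506] [-0.676  0.065 -0.734] dome now [ 0.5902 -0.1505  0.1901] axis [0.08  0.078 0.994]
top dome px [400.2 188.1] tail px [405.2 162.6]
side dome px [366.  272.5] tail px [376.  219.9]
tool-frame [ 0.0679 -0.      0.0469] [-0.641  0.002 -0.767] dome now [ 0.5851 -0.1494  0.1907] axis [0.026 0.021 0.999]
top dome px [399.7 190.9] tail px [409.5 170.3]
side dome px [363.1 272. ] tail px [369.  222.8]
fit dome px [[366.1013838  272.59902786]] [[372.4452899  221.49261968]]
top tail seen [415.4 166.3] [404 187]
```

```bash
python3 - <<'E'
from g import *
from scipy.optimize import least_squares
a=eyes.read_camera("top");b=eyes.read_camera("side")
t=least_squares(lambda X:np.r_[proj(a,X)[0]-[414.5,166.],proj(b,X)[0]-[372.6,224.6]],[.59,-.15,.32],x_scale=.01);print("tail",t.x,t.fun)
f=lambda v:np.r_[proj(a,v[:3]+.132*np.r_[v[3:],1])[0]-[414.5,166.],proj(b,v[:3]+.132*np.r_[v[3:],1])[0]-[372.6,224.6],proj(b,v[:3])[0]-[366.1,272.6]]
r=least_squares(lambda v:np.r_[f(v),(v[3:]-[.026,.03])/.02],[.59,-.15,.19,0,0]);print(r.x,r.fun)
print(telemetry.get_obs()["tool_pos"],telemetry.get_obs()["tool_rot"])
E
```

```text
tail [ 0.59379359 -0.15381699  0.32618154] [ 0.02399268  0.43102426  0.43380709 -0.12531654]
[ 0.58976902 -0.15562995  0.19509252  0.02877258  0.01553033] [-0.03707941  0.42017921  0.310407   -0.60146908  0.13158472  0.58520724
  0.1386289  -0.72348349]
[ 0.60876384 -0.15098194  0.26973046] [-178.4751345    38.56045307  175.17005463]
```

```bash
cat >> g.py <<'E'
def w2t(dw,rw=(0,0,0)):
    o=telemetry.get_obs(); Rc=R.from_euler('xyz',o["tool_rot"],degrees=True)
    print("tool cm",(Rc.inv().apply(dw)*100).round(3),"tool turn",Rc.inv().apply(rw).round(4),"| world down 1cm:",Rc.inv().apply([0,0,-1]).round(3))
E
python3 - <<'E'
from g import *
w2t([-.042,-.036,0],[.02,-.029,0])
# tray height from dimple pixels, clear first pictures
from scipy.optimize import least_squares
a=eyes.read_camera("top");b=eyes.read_camera("side")
for u,v,g in(((410,225.2),(343.9,331.3),1),((458.1,228.1),(347.1,377.1),2)):
    r=least_squares(lambda X:np.r_[proj(a,X)[0]-u,proj(b,X)[0]-v],[.55,-.2,.05],x_scale=.01);print(r.x,r.fun)
E
```

```text
tool cm [ 3.036 -4.004 -2.314] tool turn [-0.0175 -0.0268  0.0147] | world down 1cm: [0.623 0.021 0.782]
[ 0.54883585 -0.18921115  0.04937742] [-0.02663907 -0.25572372 -0.24965259  0.06475193]
[ 0.54587761 -0.28421923  0.04807089] [-0.02600096 -0.23413484 -0.21520128  0.05492565]
```

drive_tool:
  angular:
    - [-0.004, -0.007, 0.004]
    - [-0.004, -0.007, 0.004]
    - [-0.004, -0.007, 0.004]
    - [-0.004, -0.006, 0.003]
    - [0, 0, 0]
    - [0, 0, 0]
    - [0, 0, 0]
    - [0, 0, 0]
    - [0, 0, 0]
  delta_pos:
    - [0.76, -1, -0.58]
    - [0.76, -1, -0.58]
    - [0.76, -1, -0.58]
    - [0.76, -1, -0.58]
    - [0.62, 0.02, 0.78]
    - [0.62, 0.02, 0.78]
    - [0.62, 0.02, 0.78]
    - [0, 0, 0]
    - [0, 0, 0]
  gripper: [2, 2, 2, 2, 2, 2, 2, 2, 2]

```text
time_s: 19.85
tool_pos: [0.5709, -0.1813, 0.2387]
tool_rot: [180.0, 39.9, 174.4]
force: [0.4, 0.4, -2.0]
grip_width: 0.0305
grasp_force: 44.9
```

```bash
cat > chk.py <<'E'
from inhand import *
import sys
k=int(sys.argv[1]); d,a=fit(0,name=f"handpiece{k}")
o=telemetry.get_obs(); Rn=R.from_euler('xyz',o["tool_rot"],degrees=True); print(o["tool_rot"],o["qpos"].round(0))
C=eval(sys.argv[2]) if len(sys.argv)>2 else [.0679,0,.0469]
kin=o["tool_pos"]+Rn.apply(C); print("kin dome",kin.round(4),"kin axis",Rn.apply([-.641,.002,-.767]).round(3),"pocket-fit",(PK[k]-d[:2]).round(4),"pocket-kin",(PK[k]-kin[:2]).round(4))
w2t([0,0,-.01])
E
python3 chk.py 1
```

```text
mask [417. 210.] [421. 200.] 0.67 366
mask [345. 284.] [350. 289.] 0.73 1392
t 19.85 tool [ 0.5709 -0.1813  0.2387] force [ 0.38  0.41 -2.01] cost 0.894 dome [ 0.555  -0.1855  0.169 ] axis [-0.001  0.017  1.   ] tiltx,y [-0.1  1. ] predicted dome [ 0.5495 -0.1792  0.1604]
[-179.94856641   40.04473445  174.25173823] [ 18. -16.   3. 124. -17.  34. 116.]
kin dome [ 0.5493 -0.1808  0.1606] kin axis [-0.002  0.003  1.   ] pocket-fit [-0.0058 -0.0031] pocket-kin [-0.0001 -0.0078]
tool cm [0.643 0.001 0.766] tool turn [0. 0. 0.] | world down 1cm: [0.643 0.001 0.766]
```

drive_tool:
  angular:
    - [0, 0, 0]
    - [0, 0, 0]
    - [0, 0, 0]
    - [0, 0, 0]
    - [0, 0, 0]
    - [0, 0, 0]
    - [0, 0, 0]
    - [0, 0, 0]
    - [0, 0, 0]
    - [0, 0, 0]
  delta_pos:
    - [0.23, -0.4, -0.2]
    - [0.64, 0, 0.77]
    - [0.64, 0, 0.77]
    - [0.64, 0, 0.77]
    - [0.64, 0, 0.77]
    - [0.64, 0, 0.77]
    - [0.64, 0, 0.77]
    - [0.32, 0, 0.38]
    - [0, 0, 0]
    - [0, 0, 0]
  gripper: [2, 2, 2, 2, 2, 2, 2, 2, 2, 2]

```text
time_s: 21.05
tool_pos: [0.5673, -0.1876, 0.1748]
tool_rot: [-180.0, 40.0, 174.1]
force: [0.2, 0.4, -2.0]
grip_width: 0.0304
grasp_force: 44.9
```

```bash
python3 chk.py 1
```

```text
mask [415. 219.] [422. 212.] 0.66 359
mask [343. 306.] [347. 314.] 0.8 1145
t 21.05 tool [ 0.5673 -0.1876  0.1748] force [ 0.21  0.42 -1.99] cost 0.95 dome [ 0.5512 -0.1873  0.0986] axis [0.007 0.015 1.   ] tiltx,y [0.4 0.8] predicted dome [ 0.5459 -0.1853  0.0964]
[-179.94294715   40.05210232  174.14953453] [ 16. -12.   6. 130. -22.  26. 123.]
kin dome [ 0.5458 -0.1855  0.0957] kin axis [-0.003  0.003  1.   ] pocket-fit [-0.002  -0.0013] pocket-kin [ 0.0034 -0.0031]
tool cm [0.643 0.001 0.765] tool turn [0. 0. 0.] | world down 1cm: [0.643 0.001 0.765]
```

drive_tool:
  angular:
    - [0, 0, 0]
    - [0, 0, 0]
    - [0, 0, 0]
    - [0, 0, 0]
    - [0, 0, 0]
    - [0, 0, 0]
    - [0, 0, 0]
    - [0, 0, 0]
  delta_pos:
    - [0, -0.15, 0]
    - [0.32, 0, 0.38]
    - [0.32, 0, 0.38]
    - [0.32, 0, 0.38]
    - [0.32, 0, 0.38]
    - [0.32, 0, 0.38]
    - [0.32, 0, 0.38]
    - [0, 0, 0]
  gripper: [2, 2, 2, 2, 2, 2, 2, 2]

```text
time_s: 22.05
tool_pos: [0.5663, -0.1887, 0.1434]
tool_rot: [180.0, 39.9, 174.1]
force: [0.3, 0.6, -1.5]
grip_width: 0.0301
grasp_force: 44.9
```

drive_tool:
  angular:
    - [0, 0, 0]
    - [0, 0, 0]
    - [0, 0, 0]
    - [0, 0, 0]
    - [0, 0, 0]
  delta_pos:
    - [0.064, 0, 0.077]
    - [0.064, 0, 0.077]
    - [0.064, 0, 0.077]
    - [0.064, 0, 0.077]
    - [0, 0, 0]
  gripper: [2, 2, 2, 2, 2]

```text
time_s: 22.55
tool_pos: [0.5668, -0.189, 0.1406]
tool_rot: [-180.0, 40.0, 174.1]
force: [-0.4, -0.3, -1.8]
grip_width: 0.0299
grasp_force: 44.9
```

drive_tool:
  angular:
    - [0, 0, 0]
    - [0, 0, 0]
    - [0, 0, 0]
    - [0, 0, 0]
    - [0, 0, 0]
  delta_pos:
    - [0.064, 0, 0.077]
    - [0.064, 0, 0.077]
    - [0.064, 0, 0.077]
    - [0.064, 0, 0.077]
    - [0, 0, 0]
  gripper: [2, 2, 2, 2, 2]

```text
time_s: 23.05
tool_pos: [0.567, -0.1891, 0.1368]
tool_rot: [-180.0, 40.0, 174.1]
force: [-0.1, 0.5, -0.9]
grip_width: 0.0299
grasp_force: 44.9
```

drive_tool:
  angular:
    - [0, 0, 0]
    - [0, 0, 0]
    - [0, 0, 0]
    - [0, 0, 0]
  delta_pos:
    - [0.064, 0, 0.077]
    - [0.064, 0, 0.077]
    - [0, 0, 0]
    - [0, 0, 0]
  gripper: [2, 2, 2, 2]

```text
time_s: 23.45
tool_pos: [0.5673, -0.1894, 0.1353]
tool_rot: [-179.9, 40.1, 174.1]
force: [-1.1, -0.5, 1.7]
grip_width: 0.0302
grasp_force: 44.9
```

drive_tool:
  angular:
    - [0, 0, 0]
    - [0, 0, 0]
    - [0, 0, 0]
  delta_pos:
    - [0.064, 0, 0.077]
    - [0, 0, 0]
    - [0, 0, 0]
  gripper: [2, 2, 2]

```text
time_s: 23.75
tool_pos: [0.5674, -0.1894, 0.1345]
tool_rot: [-179.9, 40.1, 174.1]
force: [-0.9, -1.1, 2.7]
grip_width: 0.0299
grasp_force: 44.9
```

The tray has taken the weight. The small sideways force (-x, -y) says the dome is slightly off the dimple's axis, so I'll ease up a little and centre it.

drive_tool:
  angular:
    - [0, 0, 0]
    - [0, 0, 0]
    - [0, 0, 0]
    - [0, 0, 0]
  delta_pos:
    - [0.03, -0.08, -0.07]
    - [0.03, -0.08, -0.07]
    - [0, 0, 0]
    - [0, 0, 0]
  gripper: [2, 2, 2, 2]

```text
time_s: 24.15
tool_pos: [0.5653, -0.1905, 0.1342]
tool_rot: [-180.0, 40.0, 174.1]
force: [0.6, -1.0, -0.0]
grip_width: 0.0296
grasp_force: 44.9
```

```bash
python3 - <<'E'
from g import *
import time
F=[]
for i in range(4):
    eyes.read_camera("side"); F.append(telemetry.get_obs()["force"])
print(np.mean(F,0),np.std(F,0),telemetry.get_obs()["tool_pos"])
E
python3 chk.py 1
```

```text
[ 0.72878778 -1.06145302  0.70876229] [0.41571849 0.57938817 0.3740175 ] [ 0.56531081 -0.19048773  0.13421669]
mask [413. 224.] [417. 215.] 0.66 322
mask [342. 319.] [347. 324.] 0.9 1004
t 24.35 tool [ 0.5653 -0.1905  0.1342] force [ 0.24 -0.12  0.28] cost 0.979 dome [ 0.5494 -0.192   0.0594] axis [-0.017  0.04   0.999] tiltx,y [-1.   2.3] predicted dome [ 0.5439 -0.1883  0.0559]
[-179.96634755   39.97373063  174.14118174] [ 13.  -9.   9. 132. -28.  20. 130.]
kin dome [ 0.5435 -0.1883  0.0547] kin axis [-0.001  0.003  1.   ] pocket-fit [-0.0002  0.0034] pocket-kin [ 0.0057 -0.0003]
tool cm [0.642 0.    0.766] tool turn [0. 0. 0.] | world down 1cm: [0.642 0.    0.766]
```

drive_tool:
  angular:
    - [0, 0, 0]
    - [0, 0, 0]
    - [0, 0, 0]
    - [0, 0, 0]
    - [0, 0, 0]
    - [0, 0, 0]
    - [0, 0, 0]
  delta_pos:
    - [0, 0, 0]
    - [0, 0, 0]
    - [0, 0, 0]
    - [0, 0, 0]
    - [0, 0, 0]
    - [0, 0, 0]
    - [0, 0, 0]
  gripper: [3.2, 3.4, 4, 5, 6, 6.5, 6.5]

```text
time_s: 25.25
tool_pos: [0.5654, -0.1904, 0.1343]
tool_rot: [-180.0, 40.0, 174.1]
force: [0.3, 0.3, 0.3]
grip_width: 0.0615
grasp_force: 0.0
```

drive_tool:
  angular:
    - [0, 0, 0]
    - [0, 0, 0]
    - [0, 0, 0]
    - [0, 0, 0]
    - [0, 0, 0]
    - [0, 0, 0]
  delta_pos:
    - [0, 0, -1]
    - [0, 0, -2]
    - [0, 0, -2.5]
    - [0, 0, -2.5]
    - [0, 0, -2.5]
    - [0, 0, 0]
  gripper: [6.5, 6.5, 6.5, 6.5, 6.5, 6.5]

```text
time_s: 25.85
tool_pos: [0.5259, -0.2012, 0.1983]
tool_rot: [179.6, 39.5, 173.9]
force: [0.3, -1.2, -0.0]
grip_width: 0.0651
grasp_force: 0.0
```

```bash
python3 - <<'E'
from g import *
import inhand
o=telemetry.get_obs(); print(o["tool_pos"],o["tool_rot"],o["qpos"].round(0),o["force"])
P=[eyes.read_camera("top"),eyes.read_camera("side")]; 
best=[]
for z in(.046,.05,.054,.058,.062):
    c=[]
    for p in P:
        q=proj(p,np.r_[PK[1],z])[0]; c.append(q)
    best.append(np.round(c,1).tolist())
for p in P:
    print([(np.round(d["centre"]),round(d["p"],2),d["pixels"].sum()) for d in models.cut_out(p,"handpiece1")])
q=np.hstack([cv2.resize(P[0]["pixels"][165:275,365:515],(400,300)),cv2.resize(P[1]["pixels"][240:420,280:430],(400,300))])
cv2.imwrite("pics/r1.png",q[:,:,::-1])
E
```

```text
[ 0.5258672  -0.20118629  0.19826082] [179.60594974  39.49764772 173.94014413] [ 37. -17.  -8. 130. -31.  34. 134.] [ 0.30011251 -1.19991503 -0.01668865]
[(array([161., 357.]), 0.95, np.int64(1983)), (array([413., 220.]), 0.73, np.int64(794)), (array([325., 294.]), 0.65, np.int64(1781)), (array([221., 261.]), 0.57, np.int64(1785))]
[(array([297., 189.]), 0.97, np.int64(1153)), (array([225., 173.]), 0.95, np.int64(677)), (array([345., 322.]), 0.88, np.int64(1368)), (array([259., 289.]), 0.41, np.int64(96))]
```

View pics/r1.png

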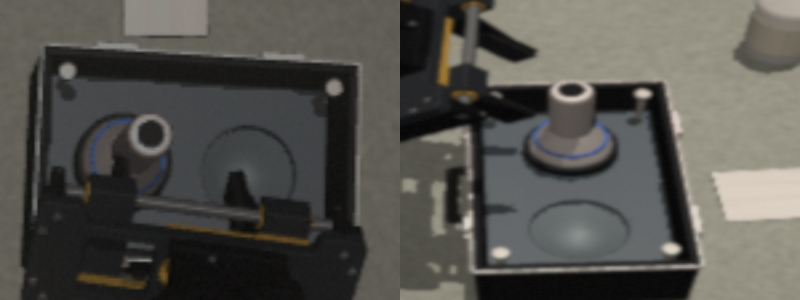

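The blue handpiece stands seated in the +y dimple and the hand is clear of it. Next I turn the tool to vertical, rise, and head for the second one.

drive_tool:
  angular:
    - [0, 0.07, 0]
    - [0, 0.07, 0]
    - [0, 0.07, 0]
    - [0, 0.07, 0]
    - [0, 0.07, 0]
    - [0, 0.07, 0]
    - [0, 0.07, 0]
    - [0, 0.07, 0]
    - [0, 0.07, 0]
    - [0, 0.06, 0]
    - [0, 0, 0]
    - [0, 0, 0]
    - [0, 0, 0]
    - [0, 0, 0]
    - [0, 0, 0]
  delta_pos:
    - [0, 0, -0.5]
    - [0, 0, -0.5]
    - [0, 0, -0.5]
    - [0, 0, -0.5]
    - [0, 0, -0.5]
    - [0, 0, -0.5]
    - [0, 0, -0.5]
    - [0, 0, -0.5]
    - [0, 0, -0.5]
    - [0, 0, -0.5]
    - [0, 0, -2.5]
    - [0, 0, -2.5]
    - [0, 0, -2.5]
    - [0, 0, -2.5]
    - [0, 0, 0]
  gripper: [8, 8, 8, 8, 8, 8, 8, 8, 8, 8, 8, 8, 8, 8, 8]

```text
time_s: 27.55
tool_pos: [0.51, -0.1968, 0.345]
tool_rot: [179.7, 0.1, 174.6]
force: [0.9, -0.0, -0.7]
grip_width: 0.0798
grasp_force: 0.0
```

```bash
python3 - <<'E'
from g import *
o=telemetry.get_obs();print(o["time_s"],o["qpos"].round(0),o["tool_pos"],o["tool_rot"],o["force"])
P=[eyes.read_camera("top"),eyes.read_camera("side")]
# re-fit hp2 in the rest and check hp1 seated
def best(n,near,v0,st,pose):
    ms=[mask(p,n,u) for p,u in zip(P,near)]
    f=lambda v:-sum(iou(draw(hp_hulls(p,*pose(v))),m[0]) for p,m in zip(P,ms))
    sim=np.vstack([v0]+[np.array(v0)+np.eye(len(v0))[i]*st[i] for i in range(len(v0))])
    r=minimize(f,v0,method="Nelder-Mead",options=dict(initial_simplex=sim,maxiter=250)); return r
def pr(v):
    return v[:3],np.array([np.cos(v[3])*.866,np.sin(v[3])*.866,.5])
r=best("handpiece2",((221,260),(297,190)),[.416,.181,.027,-.08],[.01,.01,.01,.05],pr); o2,ax=pr(r.x); print(r.fun,"grip",o2+.136*ax,np.degrees(r.x[3]),"dome",o2+.032*ax)
def pu(v):
    a=np.r_[v[3:],1]; a/=np.linalg.norm(a); return v[:3]-.032*a,a
r=best("handpiece1",((413,220),(345,322)),[PK[1][0],PK[1][1],.053,0,0],[.01,.01,.01,.05,.05],pu); print("hp1 seated",r.fun,r.x)
Rt=RT(20); z=Rt.as_matrix()[:,2]; go(GR[2]+z*(.0335-.12),Rt)
E
```

```text
27.55 [ 38.   5. -21.  84.   1.  92. 102.] [ 0.50997154 -0.19680011  0.34497897] [1.79727727e+02 1.30319611e-01 1.74559543e+02] [ 0.89413423 -0.02371578 -0.71037781]
-1.4251623227629007 grip [0.53250205 0.17156171 0.09312479] -5.176534012708518 dome [0.44280538 0.17968771 0.04112479]
hp1 seated -1.2469058645139008 [ 0.54842127 -0.18832136  0.05300325 -0.01160737 -0.01127302]
shift(cm, current tool axes) [-2.07 36.88 16.63] then turn [ 0.011  0.344 -0.015] deg 19.7  shift in target axes [-8.03 36.97 14.48]
```

drive_tool:
  angular:
    - [0, 0, 0]
    - [0, 0, 0]
    - [0, 0, 0]
    - [0, 0, 0]
    - [0, 0, 0]
    - [0, 0, 0]
    - [0, 0, 0]
    - [0, 0, 0]
    - [0, 0, 0]
    - [0, 0, 0]
    - [0, 0, 0]
    - [0, 0, 0]
    - [0, 0.07, -0.003]
    - [0, 0.07, -0.003]
    - [0, 0.07, -0.003]
    - [0, 0.07, -0.003]
    - [0, 0.064, -0.003]
    - [0, 0, 0]
    - [0, 0, 0]
  delta_pos:
    - [-0.17, 3.07, 1.38]
    - [-0.17, 3.07, 1.38]
    - [-0.17, 3.07, 1.38]
    - [-0.17, 3.07, 1.38]
    - [-0.17, 3.07, 1.38]
    - [-0.17, 3.07, 1.38]
    - [-0.17, 3.07, 1.38]
    - [-0.17, 3.07, 1.38]
    - [-0.17, 3.07, 1.38]
    - [-0.17, 3.07, 1.38]
    - [-0.17, 3.07, 1.38]
    - [-0.17, 3.07, 1.38]
    - [0, 0, 0]
    - [0, 0, 0]
    - [0, 0, 0]
    - [0, 0, 0]
    - [0, 0, 0]
    - [0, 0, 0]
    - [0, 0, 0]
  gripper: [8, 8, 8, 8, 8, 8, 8, 8, 8, 8, 8, 8, 8, 8, 8, 8, 8, 8, 8]

```text
time_s: 29.75
tool_pos: [0.5633, 0.1685, 0.1777]
tool_rot: [179.4, -19.9, 175.5]
force: [-0.1, -0.1, -0.1]
grip_width: 0.0801
grasp_force: 0.0
```

```bash
python3 - <<'E'
from g import *
o=telemetry.get_obs();print(o["time_s"],o["qpos"].round(0),o["tool_pos"],o["tool_rot"],o["force"])
Rt=RT(20); z=Rt.as_matrix()[:,2]
go(np.array([.5335,.1717,.0945])+z*.0335,Rt)
E
```

```text
29.75 [  9.  31. -36.  76.   8.  95.  60.] [0.56334961 0.16845448 0.17766424] [179.39491269 -19.93722829 175.50466227] [-0.14527946 -0.06824854 -0.07643092]
shift(cm, current tool axes) [-1.000e-02 -4.000e-02  1.219e+01] then turn [0.01  0.001 0.001] deg 0.6  shift in target axes [-0.02  0.09 12.19]
```

drive_tool:
  angular:
    - [0.01, 0, 0]
    - [0, 0, 0]
    - [0, 0, 0]
    - [0, 0, 0]
    - [0, 0, 0]
    - [0, 0, 0]
    - [0, 0, 0]
    - [0, 0, 0]
    - [0, 0, 0]
    - [0, 0, 0]
    - [0, 0, 0]
    - [0, 0, 0]
    - [0, 0, 0]
    - [0, 0, 0]
    - [0, 0, 0]
    - [0, 0, 0]
    - [0, 0, 0]
  delta_pos:
    - [0, 0.08, 0]
    - [0, 0, 2.2]
    - [0, 0, 2]
    - [0, 0, 2]
    - [0, 0, 2]
    - [0, 0, 2]
    - [0, 0, 2]
    - [0, 0, 0]
    - [0, 0, 0]
    - [0, 0, 0]
    - [0, 0, 0]
    - [0, 0, 0]
    - [0, 0, 0]
    - [0, 0, 0]
    - [0, 0, 0]
    - [0, 0, 0]
    - [0, 0, 0]
  gripper: [8, 8, 8, 8, 8, 8, 8, 8, 6, 5, 4, 3.5, 3, 2.5, 2, 2, 2]
  squeeze: 45

```text
time_s: 31.45
tool_pos: [0.5224, 0.1725, 0.0641]
tool_rot: [180.0, -19.9, 175.5]
force: [-0.2, 0.6, 0.2]
grip_width: 0.0304
grasp_force: 44.9
```

drive_tool:
  angular:
    - [0, 0, 0]
    - [0, 0, 0]
    - [0, 0, 0]
    - [0, 0, 0]
    - [0, 0, 0]
    - [0, 0, 0]
    - [0, 0, 0]
    - [0, 0, 0]
    - [0, 0, 0]
    - [0, 0, 0]
    - [0, 0, 0]
    - [0, 0, 0]
  delta_pos:
    - [0.34, 0, -0.94]
    - [0.34, 0, -0.94]
    - [0.68, 0, -1.88]
    - [0.68, 0, -1.88]
    - [0.68, 0, -1.88]
    - [0.68, 0, -1.88]
    - [0.68, 0, -1.88]
    - [0.68, 0, -1.88]
    - [0.68, 0, -1.88]
    - [0.68, 0, -1.88]
    - [0, 0, 0]
    - [0, 0, 0]
  gripper: [2, 2, 2, 2, 2, 2, 2, 2, 2, 2, 2, 2]

```text
time_s: 32.65
tool_pos: [0.5226, 0.1725, 0.2442]
tool_rot: [180.0, -19.8, 175.5]
force: [-0.1, -0.1, -2.3]
grip_width: 0.0297
grasp_force: 44.9
```

```bash
python3 - <<'E'
from inhand import *
d,a=fit(60,name="handpiece2")
o=telemetry.get_obs(); Rn=R.from_euler('xyz',o["tool_rot"],degrees=True); print(o["tool_rot"],o["qpos"].round(0),o["grasp_force"])
print("tool-frame",Rn.inv().apply(d-o["tool_pos"]),Rn.inv().apply(a))
E
```

```text
mask [208. 242.] [202. 259.] 0.7 1501
mask [296. 137.] [288. 135.] 0.76 1254
t 32.65 tool [0.5226 0.1725 0.2442] force [-0.1  -0.13 -2.33] cost 0.223 dome [0.4438 0.1789 0.2209] axis [ 0.879 -0.048  0.474] tiltx,y [61.7 -2.7] predicted dome [0.4438 0.1716 0.2237]
[-179.99543995  -19.98496517  175.48748586] [ 11.  25. -37.  77.   5. 100.  59.] 44.94584215572104
tool-frame [0.06609043 0.00064223 0.04746827] [-0.66498031  0.0217014  -0.74654554]
```

```bash
python3 - <<'E'
from g import *
w2t([0.045,-.4575,0]); w2t([0,0,.09])
E
```

```text
tool cm [ -7.599 -45.254  -2.76 ] tool turn [0. 0. 0.] | world down 1cm: [-0.342  0.     0.94 ]
tool cm [ 3.076e+00 -1.000e-03 -8.458e+00] tool turn [0. 0. 0.] | world down 1cm: [-0.342  0.     0.94 ]
```

drive_tool:
  angular:
    - [0, 0, 0]
    - [0, 0, 0]
    - [0, 0, 0]
    - [0, 0, 0]
    - [0, 0, 0]
    - [0, 0, 0]
    - [0, 0, 0]
    - [0, 0, 0]
    - [0, 0, 0]
    - [0, 0, 0]
    - [0, 0, 0]
    - [0, 0, 0]
    - [0, 0, 0]
    - [0, 0, 0]
    - [0, 0, 0]
    - [0, 0, 0]
    - [0, 0, 0]
    - [0, 0, 0]
    - [0, 0, 0]
    - [0, 0, 0]
  delta_pos:
    - [0.77, 0, -2.12]
    - [0.77, 0, -2.12]
    - [0.77, 0, -2.12]
    - [0.77, 0, -2.12]
    - [-0.54, -3.23, -0.2]
    - [-0.54, -3.23, -0.2]
    - [-0.54, -3.23, -0.2]
    - [-0.54, -3.23, -0.2]
    - [-0.54, -3.23, -0.2]
    - [-0.54, -3.23, -0.2]
    - [-0.54, -3.23, -0.2]
    - [-0.54, -3.23, -0.2]
    - [-0.54, -3.23, -0.2]
    - [-0.54, -3.23, -0.2]
    - [-0.54, -3.23, -0.2]
    - [-0.54, -3.23, -0.2]
    - [-0.54, -3.23, -0.2]
    - [-0.54, -3.23, -0.2]
    - [0, 0, 0]
    - [0, 0, 0]
  gripper: [2, 2, 2, 2, 2, 2, 2, 2, 2, 2, 2, 2, 2, 2, 2, 2, 2, 2, 2, 2]

```text
time_s: 34.85
tool_pos: [0.5669, -0.2852, 0.3331]
tool_rot: [179.9, -20.0, 175.5]
force: [-0.2, 0.9, -1.1]
grip_width: 0.0299
grasp_force: 44.9
```

drive_tool:
  angular:
    - [0, -0.07, 0]
    - [0, -0.07, 0]
    - [0, -0.07, 0]
    - [0, -0.07, 0]
    - [0, -0.07, 0]
    - [0, -0.07, 0]
    - [0, -0.07, 0]
    - [0, -0.07, 0]
    - [0, -0.07, 0]
    - [0, -0.07, 0]
    - [0, -0.07, 0]
    - [0, -0.07, 0]
    - [0, -0.07, 0]
    - [0, -0.07, 0]
    - [0, -0.067, 0]
    - [0, 0, 0]
    - [0, 0, 0]
  delta_pos:
    - [0, 0, 0]
    - [0, 0, 0]
    - [0, 0, 0]
    - [0, 0, 0]
    - [0, 0, 0]
    - [0, 0, 0]
    - [0, 0, 0]
    - [0, 0, 0]
    - [0, 0, 0]
    - [0, 0, 0]
    - [0, 0, 0]
    - [0, 0, 0]
    - [0, 0, 0]
    - [0, 0, 0]
    - [0, 0, 0]
    - [0, 0, 0]
    - [0, 0, 0]
  gripper: [2, 2, 2, 2, 2, 2, 2, 2, 2, 2, 2, 2, 2, 2, 2, 2, 2]

```text
time_s: 36.55
tool_pos: [0.567, -0.2829, 0.334]
tool_rot: [179.9, 40.0, 175.5]
force: [1.3, -0.5, -1.0]
grip_width: 0.0302
grasp_force: 44.9
```

```bash
python3 chk.py 2 "[.0661,.0006,.0475]"
```

```text
mask [492. 204.] [410. 224.] 0.87 1027
mask [351. 304.] [356. 311.] 0.78 1729
t 36.55 tool [ 0.567  -0.2829  0.334 ] force [ 1.26 -0.52 -1.03] cost 1.873 dome [ 0.5475 -0.2824  0.2575] axis [0.038 0.033 0.999] tiltx,y [2.2 1.9] predicted dome [ 0.5455 -0.2813  0.2557]
[179.978888    40.10319505 175.58111969] [ 59. -11. -19. 109. -33.  51. 138.]
kin dome [ 0.5482 -0.2819  0.2563] kin axis [-0.004  0.002  1.   ] pocket-fit [-0.0018 -0.0011] pocket-kin [-0.0025 -0.0016]
tool cm [ 0.644 -0.     0.765] tool turn [0. 0. 0.] | world down 1cm: [ 0.644 -0.     0.765]
```

drive_tool:
  angular:
    - [0.028, 0, 0.033]
    - [0.028, 0, 0.033]
    - [0, 0, 0]
    - [0, 0, 0]
    - [0, 0, 0]
    - [0, 0, 0]
    - [0, 0, 0]
    - [0, 0, 0]
    - [0, 0, 0]
    - [0, 0, 0]
  delta_pos:
    - [0.14, -0.19, -0.12]
    - [0.14, -0.19, -0.12]
    - [0.64, 0, 0.77]
    - [0.64, 0, 0.77]
    - [0.64, 0, 0.77]
    - [0.64, 0, 0.77]
    - [0.64, 0, 0.77]
    - [0.64, 0, 0.77]
    - [0, 0, 0]
    - [0, 0, 0]
  gripper: [2, 2, 2, 2, 2, 2, 2, 2, 2, 2]

```text
time_s: 37.75
tool_pos: [0.5635, -0.2882, 0.2743]
tool_rot: [180.0, 40.1, 170.5]
force: [0.3, 0.1, -1.0]
grip_width: 0.0301
grasp_force: 44.9
```

```bash
python3 chk.py 2 "[.0661,.0006,.0475]"
```

```text
mask [484. 213.] [495. 201.] 0.62 387
mask [348. 327.] [349. 331.] 0.92 1537
t 37.75 tool [ 0.5635 -0.2882  0.2743] force [ 0.32  0.11 -0.96] cost 1.114 dome [ 0.5462 -0.2866  0.1986] axis [-0.008  0.015  1.   ] tiltx,y [-0.4  0.9] predicted dome [ 0.5422 -0.2847  0.196 ]
[-179.97484217   40.16975458  170.54368449] [ 59. -11. -21. 116. -33.  42. 135.]
kin dome [ 0.5442 -0.2846  0.1965] kin axis [-0.004  0.003  1.   ] pocket-fit [-0.0005  0.0031] pocket-kin [0.0015 0.0011]
tool cm [0.645 0.    0.764] tool turn [0. 0. 0.] | world down 1cm: [0.645 0.    0.764]
```

drive_tool:
  angular:
    - [0, 0, 0]
    - [0, 0, 0]
    - [0, 0, 0]
    - [0, 0, 0]
    - [0, 0, 0]
    - [0, 0, 0]
    - [0, 0, 0]
    - [0, 0, 0]
    - [0, 0, 0]
    - [0, 0, 0]
    - [0, 0, 0]
    - [0, 0, 0]
  delta_pos:
    - [0, 0.2, 0]
    - [0.64, 0, 0.77]
    - [0.64, 0, 0.77]
    - [0.64, 0, 0.77]
    - [0.64, 0, 0.77]
    - [0.64, 0, 0.77]
    - [0.64, 0, 0.77]
    - [0.64, 0, 0.77]
    - [0.64, 0, 0.77]
    - [0.64, 0, 0.77]
    - [0, 0, 0]
    - [0, 0, 0]
  gripper: [2, 2, 2, 2, 2, 2, 2, 2, 2, 2, 2, 2]

```text
time_s: 39.15
tool_pos: [0.5644, -0.2863, 0.1842]
tool_rot: [180.0, 40.1, 170.5]
force: [-0.4, 0.1, -2.2]
grip_width: 0.0301
grasp_force: 44.9
```

```bash
python3 chk.py 2 "[.0661,.0006,.0475]"
```

```text
mask [470. 221.] [479. 212.] 0.89 359
mask [347. 352.] [352. 353.] 0.57 1323
t 39.15 tool [ 0.5644 -0.2863  0.1842] force [-0.45  0.06 -2.2 ] cost 1.075 dome [ 0.5474 -0.2849  0.1095] axis [-0.007  0.017  1.   ] tiltx,y [-0.4  1. ] predicted dome [ 0.5431 -0.2827  0.1059]
[-179.97132121   40.16881238  170.5439217 ] [ 57.  -6. -21. 123. -38.  31. 142.]
kin dome [ 0.5452 -0.2828  0.1063] kin axis [-0.004  0.003  1.   ] pocket-fit [-0.0017  0.0014] pocket-kin [ 0.0005 -0.0007]
tool cm [0.645 0.    0.764] tool turn [0. 0. 0.] | world down 1cm: [0.645 0.    0.764]
```

drive_tool:
  angular:
    - [0, 0, 0]
    - [0, 0, 0]
    - [0, 0, 0]
    - [0, 0, 0]
    - [0, 0, 0]
    - [0, 0, 0]
    - [0, 0, 0]
    - [0, 0, 0]
    - [0, 0, 0]
    - [0, 0, 0]
  delta_pos:
    - [0.11, 0, -0.09]
    - [0.32, 0, 0.38]
    - [0.32, 0, 0.38]
    - [0.32, 0, 0.38]
    - [0.32, 0, 0.38]
    - [0.32, 0, 0.38]
    - [0.32, 0, 0.38]
    - [0.32, 0, 0.38]
    - [0.32, 0, 0.38]
    - [0, 0, 0]
  gripper: [2, 2, 2, 2, 2, 2, 2, 2, 2, 2]

```text
time_s: 40.35
tool_pos: [0.5625, -0.2856, 0.1434]
tool_rot: [179.9, 40.0, 170.5]
force: [-0.1, 0.4, -2.7]
grip_width: 0.0302
grasp_force: 44.9
```

drive_tool:
  angular:
    - [0, 0, 0]
    - [0, 0, 0]
    - [0, 0, 0]
    - [0, 0, 0]
    - [0, 0, 0]
  delta_pos:
    - [0.064, 0, 0.077]
    - [0.064, 0, 0.077]
    - [0.064, 0, 0.077]
    - [0, 0, 0]
    - [0, 0, 0]
  gripper: [2, 2, 2, 2, 2]

```text
time_s: 40.85
tool_pos: [0.563, -0.2861, 0.1417]
tool_rot: [180.0, 40.1, 170.5]
force: [-0.3, 0.3, -1.1]
grip_width: 0.0302
grasp_force: 44.9
```

drive_tool:
  angular:
    - [0, 0, 0]
    - [0, 0, 0]
    - [0, 0, 0]
    - [0, 0, 0]
  delta_pos:
    - [0.064, 0, 0.077]
    - [0.064, 0, 0.077]
    - [0, 0, 0]
    - [0, 0, 0]
  gripper: [2, 2, 2, 2]

```text
time_s: 41.25
tool_pos: [0.5629, -0.286, 0.1395]
tool_rot: [180.0, 40.1, 170.5]
force: [-0.8, 0.6, -3.1]
grip_width: 0.03
grasp_force: 44.9
```

drive_tool:
  angular:
    - [0, 0, 0]
    - [0, 0, 0]
    - [0, 0, 0]
    - [0, 0, 0]
  delta_pos:
    - [0.064, 0, 0.077]
    - [0, 0, 0]
    - [0, 0, 0]
    - [0, 0, 0]
  gripper: [2, 2, 2, 2]

```text
time_s: 41.65
tool_pos: [0.563, -0.2861, 0.1387]
tool_rot: [180.0, 40.1, 170.5]
force: [0.6, -0.9, -1.8]
grip_width: 0.0302
grasp_force: 44.9
```

drive_tool:
  angular:
    - [0, 0, 0]
    - [0, 0, 0]
    - [0, 0, 0]
    - [0, 0, 0]
  delta_pos:
    - [0.064, 0, 0.077]
    - [0, 0, 0]
    - [0, 0, 0]
    - [0, 0, 0]
  gripper: [2, 2, 2, 2]

```text
time_s: 42.05
tool_pos: [0.563, -0.2861, 0.1376]
tool_rot: [180.0, 40.1, 170.5]
force: [-0.5, 0.1, -2.9]
grip_width: 0.0297
grasp_force: 44.9
```

drive_tool:
  angular:
    - [0, 0, 0]
    - [0, 0, 0]
    - [0, 0, 0]
  delta_pos:
    - [0.064, 0, 0.077]
    - [0, 0, 0]
    - [0, 0, 0]
  gripper: [2, 2, 2]

```text
time_s: 42.35
tool_pos: [0.563, -0.2861, 0.1366]
tool_rot: [180.0, 40.1, 170.5]
force: [0.1, -0.0, -1.4]
grip_width: 0.0303
grasp_force: 44.9
```

drive_tool:
  angular:
    - [0, 0, 0]
    - [0, 0, 0]
    - [0, 0, 0]
  delta_pos:
    - [0.064, 0, 0.077]
    - [0, 0, 0]
    - [0, 0, 0]
  gripper: [2, 2, 2]

```text
time_s: 42.65
tool_pos: [0.563, -0.2861, 0.1356]
tool_rot: [180.0, 40.1, 170.5]
force: [-0.1, 0.2, -2.1]
grip_width: 0.0301
grasp_force: 44.9
```

drive_tool:
  angular:
    - [0, 0, 0]
    - [0, 0, 0]
    - [0, 0, 0]
  delta_pos:
    - [0.064, 0, 0.077]
    - [0, 0, 0]
    - [0, 0, 0]
  gripper: [2, 2, 2]

```text
time_s: 42.95
tool_pos: [0.5631, -0.2862, 0.1348]
tool_rot: [180.0, 40.1, 170.5]
force: [0.8, -0.9, -2.0]
grip_width: 0.0302
grasp_force: 44.9
```

drive_tool:
  angular:
    - [0, 0, 0]
    - [0, 0, 0]
    - [0, 0, 0]
  delta_pos:
    - [0.064, 0, 0.077]
    - [0, 0, 0]
    - [0, 0, 0]
  gripper: [2, 2, 2]

```text
time_s: 43.25
tool_pos: [0.5633, -0.2864, 0.1341]
tool_rot: [-180.0, 40.1, 170.5]
force: [-0.3, -0.5, 0.1]
grip_width: 0.0304
grasp_force: 44.9
```

drive_tool:
  angular:
    - [0, 0, 0]
    - [0, 0, 0]
    - [0, 0, 0]
  delta_pos:
    - [0.032, 0, 0.038]
    - [0, 0, 0]
    - [0, 0, 0]
  gripper: [2, 2, 2]

```text
time_s: 43.55
tool_pos: [0.5633, -0.2863, 0.1335]
tool_rot: [-180.0, 40.1, 170.5]
force: [0.2, -0.7, 1.1]
grip_width: 0.0302
grasp_force: 44.9
```

```bash
cat > ff.py <<'E'
from g import *
F=[]
for i in range(6):
    eyes.read_camera("side"); F.append(telemetry.get_obs()["force"])
print(np.mean(F,0).round(2),telemetry.get_obs()["tool_pos"],telemetry.get_obs()["qpos"].round(0))
E
python3 ff.py
```

```text
[ 0.38 -1.3   1.21] [ 0.56315368 -0.28630616  0.13341206] [ 55.  -2. -21. 126. -43.  24. 150.]
```

drive_tool:
  angular:
    - [0, 0, 0]
    - [0, 0, 0]
    - [0, 0, 0]
  delta_pos:
    - [0, -0.09, 0]
    - [0, 0, 0]
    - [0, 0, 0]
  gripper: [2, 2, 2]

```text
time_s: 44.15
tool_pos: [0.5629, -0.2869, 0.1331]
tool_rot: [180.0, 40.1, 170.5]
force: [0.8, 0.0, 0.5]
grip_width: 0.0299
grasp_force: 44.9
```

```bash
python3 ff.py
```

```text
[ 0.91 -0.27  0.94] [ 0.56287561 -0.2868813   0.13311732] [ 55.  -2. -21. 126. -43.  24. 150.]
```

drive_tool:
  angular:
    - [0, 0, 0]
    - [0, 0, 0]
    - [0, 0, 0]
    - [0, 0, 0]
    - [0, 0, 0]
    - [0, 0, 0]
  delta_pos:
    - [0, 0, 0]
    - [0, 0, 0]
    - [0, 0, 0]
    - [0, 0, 0]
    - [0, 0, 0]
    - [0, 0, 0]
  gripper: [3.2, 3.4, 4, 5, 6, 6]

```text
time_s: 45.05
tool_pos: [0.5628, -0.2869, 0.133]
tool_rot: [180.0, 40.1, 170.5]
force: [-0.0, -0.0, -0.8]
grip_width: 0.0555
grasp_force: 0.0
```

drive_tool:
  angular:
    - [0, 0, 0]
    - [0, 0, 0]
    - [0, 0, 0]
    - [0, 0, 0]
    - [0, 0, 0]
  delta_pos:
    - [0, 0, -0.7]
    - [0, 0, -1]
    - [0, 0, -1]
    - [0, 0, -1]
    - [0, 0, 0]
  gripper: [6, 6, 6, 6, 6]

```text
time_s: 45.55
tool_pos: [0.5391, -0.284, 0.1635]
tool_rot: [-179.9, 40.2, 170.6]
force: [0.0, -0.1, -0.6]
grip_width: 0.06
grasp_force: 0.0
```

```bash
python3 ff.py
```

```text
[-0.06 -0.13  0.24] [ 0.53933391 -0.28281035  0.16099825] [ 57.  -8. -20. 127. -42.  30. 149.]
```

drive_tool:
  angular:
    - [0, 0, 0]
    - [0, 0, 0]
    - [0, 0, 0]
    - [0, 0, 0]
    - [0, 0, 0]
    - [0, 0.07, 0]
    - [0, 0.07, 0]
    - [0, 0.07, 0]
    - [0, 0.07, 0]
    - [0, 0.07, 0]
    - [0, 0.07, 0]
    - [0, 0.07, 0]
    - [0, 0.07, 0]
    - [0, 0, 0]
    - [0, 0, 0]
    - [0, 0, 0]
    - [0, 0, 0]
  delta_pos:
    - [0, 0, -1.5]
    - [0, 0, -1.5]
    - [0, 0, -1.5]
    - [0, 0, -1.5]
    - [0, 0, -1.5]
    - [0, 0, -0.5]
    - [0, 0, -0.5]
    - [0, 0, -0.5]
    - [0, 0, -0.5]
    - [0, 0, -0.5]
    - [0, 0, -0.5]
    - [0, 0, -0.5]
    - [0, 0, -0.5]
    - [-1, 0, -2.5]
    - [-1, 0, -2.5]
    - [-1, 0, -2.5]
    - [0, 0, 0]
  gripper: [6, 6, 6, 6, 6, 6, 6, 6, 6, 6, 6, 6, 6, 6, 6, 6, 6]

```text
time_s: 47.55
tool_pos: [0.4965, -0.2763, 0.3359]
tool_rot: [-180.0, 8.3, 170.6]
force: [0.1, -0.2, 0.4]
grip_width: 0.06
grasp_force: 0.0
```

```bash
python3 ff.py; python3 - <<'E'
from g import *
P=[eyes.read_camera("top"),eyes.read_camera("side")]
q=np.hstack([cv2.resize(P[0]["pixels"][165:275,365:515],(400,300)),cv2.resize(P[1]["pixels"][240:420,280:430],(400,300))])
full=np.hstack([cv2.resize(p["pixels"],(400,300)) for p in P])
cv2.imwrite("pics/end.png",np.vstack([q,full])[:,:,::-1])
E
```

```text
[-0.29  0.11 -0.67] [ 0.49319633 -0.27563239  0.33104578] [ 56.   1. -28.  89.  -2.  82. 109.]
```

View pics/end.png

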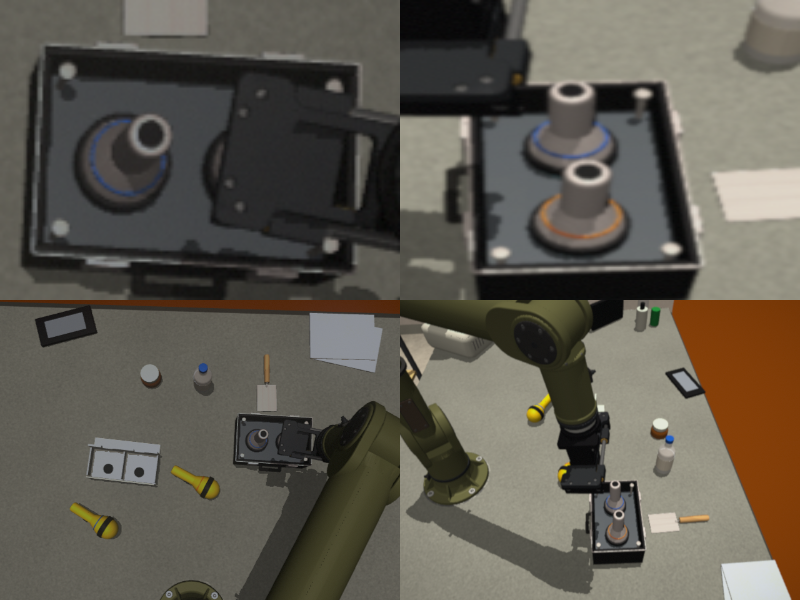

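Both handpieces stand upright in their dimples: blue at side crop (570,130), orange at (585,210). The rest is empty, everything else is where it was, and the robot is clear, so I'm handing in.

```bash
python3 -c "
from cell import env
print(env.sign_off())"
```

```text
the job is handed in; nothing more can be done
None
```

Both handpieces stand upright, dome down, in the case's two dimples (blue on the +y side, orange on the -y side), each released only once the tray had taken its weight; the job is handed in at about 48 s, with nothing else disturbed.

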